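# Unhook two linked pot hangers and bin each in its tray

## Robot

A 7-joint arm with a two-finger parallel gripper is mounted at the origin on the work surface; the furniture and walls round the work are solid. World frame = base frame: x ahead of the robot, y to its left, z up, the work surface at z = 0. Lengths are in m, angles in rad, forces in N, time in s.
With the tool pointing down it reaches from about 0.4 to 0.85 m from the base axis. Payload 10.4 kg.
Tool frame: the origin (TCP) lies midway between the tips of the shut fingers; the grasp point (between the pads) lies 19 mm behind it; x points along the fingers, z is the direction in which the jaws open and shut, and the axes are right-handed (so a half turn about x gives the same grasp; the last joint's range is limited). The gripper opens to 87 mm and grips with 3 to 60 N. Pads are 19 mm wide; open, the fingers measure 117 mm over their backs; the gripper's body (75 mm by 190 mm) begins 51 mm behind the grasp point.
Start: joints at [-1.275, 0.332, -0.065, 1.46, 0.022, 1.35, -0.088], TCP at [0.196, 0.594, 0.223] pointing down, gripper open.
Joint ranges: [-2.6, 2.6], [-0.5, 2.12], [-1.47, 1.34], [0.16, 2.42], [-1.27, 4.41], [0.06, 2.06], [-2.6, 2.6]. Speed limits (rad/s): [2.22, 2.22, 2.79, 2.79, 3.14, 3.14, 3.14].

## Interface

Orientations are given as a unit quaternion [x, y, z, w].
In Python, from bench import read_state, camera, camera_params, close_job gives the robot as it stands.
- The arm moves only by the tool arm_command, never from a script. Its argument "targets" is a list of rows, each a list of 7 numbers: the closure in counts, from 0 (fully open) to 255 (shut), then the shift along the tool's x, y, z in mm, then the turn, a rotation vector about the tool's x, y, z in rad. A call has 1 to 10 rows; each row is the pose to reach, as a shift and turn from the pose commanded when the call began, along the tool's axes at that moment; what a row does not reach only later rows make up. A row lasts 1/10 s, in which the tool goes at most 50 mm and 8.59 degrees, less where a joint would pass 70% of its speed; a pose out of reach is approached as far as the arm can. A call with a gripper value outside its range is refused whole. The fingers move at their own pace and stop on an object; "newtons" is the grip in N (left out, the last holds). Time passes only in rows, so rows that repeat a pose let the fingers close. It gives the time, the measured TCP pose, the force and the opening at its end, in the units of the state.
- read_state(): the state, without advancing time (a new reading comes with each control period).
- camera(name): name is "side" or "top"; returns the picture (400x640x3 uint8, red, green, blue); there is no depth.
- camera_params(name): a dict with "intrinsics" (3x3 intrinsics, pixels), "xyz" and "orientation" of the camera in the world. Camera axes: x right, y down, z forward; pixel columns grow to the right and rows downward; lengths in m; the calibration is good to about 2 mm. A picture is of the moment at which its call begins. camera_params takes no time and is no camera call.
- close_job(): hands the job in, once; it reports no verdict.
The state is a dict: "time": time; "joint_positions": joint angles; "joint_vel": joint speeds; "joint_torque": joint torques, N m; "ee_pos": TCP position; "eef_rot": TCP orientation; "ft_force": force on the tool from outside, world axes, zero at the start; "torque": the same for the moment, N m; "width": finger opening in m.
Only numpy, scipy, OpenCV 4.12 (cv2) and the standard library are available. Lean on these libraries where they do the work, as an engineer would, in place of code of your own. Each camera call takes 0.05 s, during which the arm holds its last target.

## Task

Two wire pot hangers hang hooked together on the sloping rack. Lift and twist the lower one (orange grip) out of the upper one while the upper one stays on its peg, and put it in the orange tray; then take the upper one (green grip) off the peg and put it in the green tray. Each must end wholly inside its tray, and the two seed jars and the terracotta pot near by must be left where they stand.

Things in the scene. Friction and masses are not known exactly. Their poses are not given: they have to be found in the camera images.
- rack: Fixed plywood rack: a board 230 mm wide, 262 mm long, sloping 35 degrees up away from the robot (at yaw 0). Origin under the middle of its base, on the table; x horizontal, up-slope; y left; z up. Foot of the board's top face at x = -107, z = 27 mm (lip 10 mm high there), upper end at x = 108, z = 177 mm. Hangers' line at y = -45 mm: the board is bare to their left.
- peg (a point): Point on the rack's brass peg, 14.5 mm out from the board. The peg is 10 mm thick and stands 28 mm straight out of the board near its upper end; the upper hanger's eye hangs on it and comes off when lifted more than about 20 mm straight out from the board. Axes as for the rack.
- upper_hook: Upper hanger, green grip, 118 mm long, 60 g. Origin at the middle of the grip's underside. Its x runs along it towards its eye (up-slope while on the rack), z straight out of the board, y to the left. Two black ribs on the board, 16 mm high, at its x = -33 to -43 mm, 5.5 mm either side of its stem, stop it swinging on the peg.
- upper_grip (a point): Centre of the upper hanger's green grip, 15 mm above body upper_hook: a plastic fin 40 mm long (x), 12 mm wide (y; grasp across this), 30 mm high (z), standing on the board. All 5 mm wire lies in a plane 14.5 mm above the fin's underside. Axes as for upper_hook.
- upper_eye (a point): Centre of the upper hanger's closed eye (inner diameter 20 mm, 5 mm wire, in its x-y plane), 44 mm from the grip's centre along +x; it hangs on the peg. Axes as for upper_hook.
- upper_crook (a point): Bottom of the upper hanger's lower crook, on the wire's centre line: 56 mm along -x and 16 mm along +y from its grip. The crook is a half circle of radius 16 mm in the x-y plane, its centre 16 mm along +x from this point: from the stem down-slope, round to the left and back up-slope, ending in a straight 10 mm tip at +y (32 mm left of the stem). Axes as for upper_hook.
- lower_hook: Lower hanger, orange grip, 105 mm long, 50 g. Origin at the middle of the grip's underside. Its x runs along it towards its eye (up-slope at the start), z straight out of the board, y left. To free it: lift it up-slope 5 mm, swing it about the centre of the crook, clockwise seen from above, 90 degrees, so its grip swings out to the left, then slide it up-slope 25 mm or more past the tip.
- lower_grip (a point): Centre of the lower hanger's orange grip, 15 mm above body lower_hook: a plastic fin 40 mm long (x), 12 mm wide (y; grasp across this), 30 mm high (z), standing on the board. Axes as for lower_hook.
- lower_eye (a point): Centre of the lower hanger's closed eye, 42 mm from its grip's centre along +x: inner diameter 16 mm, 5 mm wire, standing on edge (in its x-z plane), 1.5 mm off the board. The upper crook runs through it with 11 mm of play, less than the crook's depth, so that it will not come off straight: the eye must follow the crook's wire round to the left-hand tip. Axes as for lower_hook.
- lower_end (a point): Far end of the lower hanger (bottom of its small open end crook, which curls to -y), 47 mm along -x and 11 mm along -y from its grip's centre. Axes as for lower_hook.
- green_tray: Fixed open green plastic tray, 200 mm (x) by 165 mm (y) outside, 35 mm high, walls and floor 4 mm. Origin under its centre, on the table. It stands left or right of the rack.
- orange_tray: Fixed open orange plastic tray of the same size: 200 x 165 x 35 mm, walls and floor 4 mm. Origin under its centre, on the table. It stands on the other side of the rack.
- seed_jar_1_mid (a point): Centre of the loose seed jar with the green lid (52 mm across, 69 mm high), a bystander.
- seed_jar_2_mid (a point): Centre of the loose seed jar with the red lid (52 mm across, 69 mm high), a bystander.
- pot_3_mid (a point): Centre of the loose small terracotta pot (68 mm across, 58 mm high), a bystander.
There are look-alikes about, which are no part of the job. Of the things like the lower_hook, leave any that is blue or purple; of the rest the smaller one is meant.

How it is judged:
By the outcome, as a careful person would: the job done as asked, in the order asked, and still so for the second after the job is handed in, with the robot touching nothing.
It also fails if it takes over 67 s, if anything falls off the work surface, if the arm or the gripper's body presses on something with over 40 N, if the wrist force passes 120 N, or if a joint passes its speed limit or range.

## Working session

There is one attempt and no reset: what is moved stays moved. The work goes in short steps, Python scripts to look and compute and a tool call to move; the robot and the scene stay as the last step left them, time stands still between calls to the robot, and variables do not carry over. Pictures are saved under pics/ and viewed, and the job is handed in when it is done.

Besides the shell and the picture viewer there is one more tool, called after "Emit:" by a JSON object that holds its "api" and its "payload", one argument or row to a line. arm_command: Moves the arm, as the interface text tells. Its arguments: {"type":"object","properties":{"targets":{"type":"array"},"newtons":{"type":"number"}},"required":["targets"]}

```bash
ls; mkdir -p pics; python3 - <<'E'
from bench import *
import cv2
for n in ("top","side"):
    im=camera(n); cv2.imwrite(f"pics/{n}0.png",im[:,:,::-1]); print(n,camera_params(n))
print(read_state())
E
```

```text
pics
top {'intrinsics': array([[379.84084212,   0.        , 319.87655871],
       [  0.        , 379.84084212, 198.90698403],
       [  0.        ,   0.        ,   1.        ]]), 'xyz': array([ 0.29211976, -0.08967032,  1.28581535]), 'orientation': array([ 0.71342606, -0.69699047,  0.04929667, -0.05289024])}
side {'intrinsics': array([[459.49941274,   0.        , 317.9945137 ],
       [  0.        , 459.49941274, 204.45740179],
       [  0.        ,   0.        ,   1.        ]]), 'xyz': array([0.43758282, 0.99669686, 0.85372972]), 'orientation': array([-0.01451257,  0.88065537, -0.47339356,  0.01157756])}
{'time': 0.1, 'joint_positions': array([-1.27462259,  0.3327902 , -0.06473614,  1.46085926,  0.0216026 ,
        1.3499094 , -0.08848951]), 'joint_vel': array([ 0.00046758, -0.00213328, -0.00044141, -0.00298231, -0.00067876,
        0.00077021, -0.00209168]), 'joint_torque': array([ 1.54378788e-03, -6.24534774e+01,  2.47562741e-02, -3.90720820e+01,
       -6.13723788e-02,  3.63625155e-02,  5.32511797e-05]), 'ee_pos': array([0.19575015, 0.59318401, 0.22184421]), 'eef_rot': array([-0.41460141,  0.57335889,  0.41404728,  0.57265182]), 'ft_force': array([-0.83755363, -0.32439519,  0.45897029]), 'torque': array([-0.03976691,  0.01419475,  0.01883908]), 'width': 0.08715743889487876}
```

View pics/top0.png

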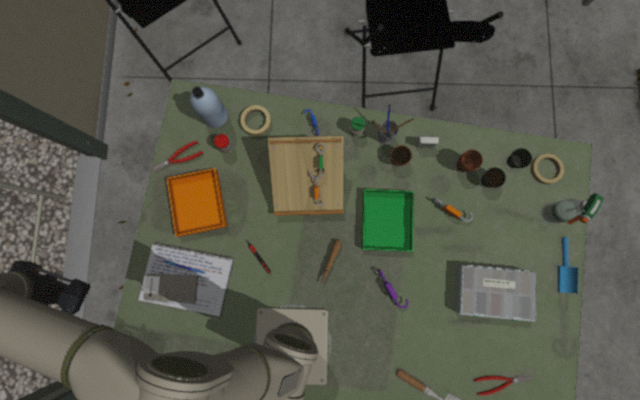

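View pics/side0.png

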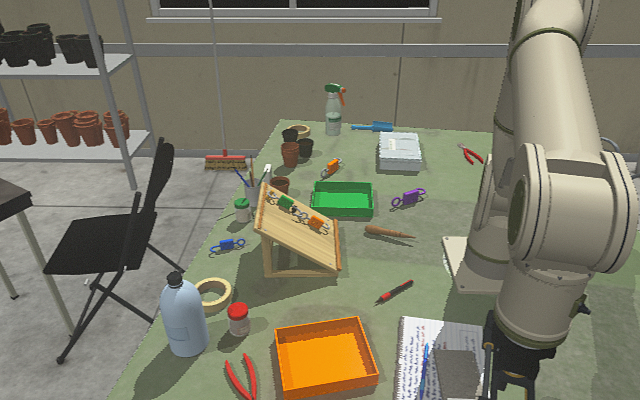

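```bash
cat > h.py <<'E'
import numpy as np, cv2
from scipy.spatial.transform import Rotation as R
from bench import *
P={n:camera_params(n) for n in ("top","side")}
def proj(n,X):
    p=P[n]; c=R.from_quat(p['orientation']).inv().apply(np.atleast_2d(X)-p['xyz'])
    u=c@p['intrinsics'].T; return u[:,:2]/u[:,2:]
def ray(n,u):
    p=P[n]; d=np.linalg.inv(p['intrinsics'])@np.array([u[0],u[1],1.]); return p['xyz'],R.from_quat(p['orientation']).apply(d)
def onz(n,u,z):
    o,d=ray(n,u); return o+d*(z-o[2])/d[2]
def tri(ut,us):
    o1,d1=ray("top",ut);o2,d2=ray("side",us)
    d1/=np.linalg.norm(d1);d2/=np.linalg.norm(d2)
    t=np.linalg.lstsq(np.stack([d1,-d2],1),o2-o1,rcond=None)[0]
    a,b=o1+t[0]*d1,o2+t[1]*d2; return (a+b)/2,np.linalg.norm(a-b)
def crop(im,x,y,w,h,s,name):
    c=cv2.resize(im[y:y+h,x:x+w],None,fx=s,fy=s,interpolation=cv2.INTER_CUBIC)
    for i in range(0,w,10):
        cv2.putText(c,str(x+i),(i*s,8),0,.3,(255,255,0),1); cv2.line(c,(i*s,10),(i*s,14),(255,255,0),1)
    for i in range(0,h,10):
        cv2.putText(c,str(y+i),(0,i*s+4),0,.3,(255,255,0),1)
    cv2.imwrite("pics/"+name,c[:,:,::-1])
E
python3 - <<'E'
from h import *
t=cv2.imread("pics/top0.png")[:,:,::-1];s=cv2.imread("pics/side0.png")[:,:,::-1]
crop(t,260,130,95,90,6,"ct0.png"); crop(s,245,180,105,100,6,"cs0.png")
E
```

```text
(no output)
```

View pics/ct0.png

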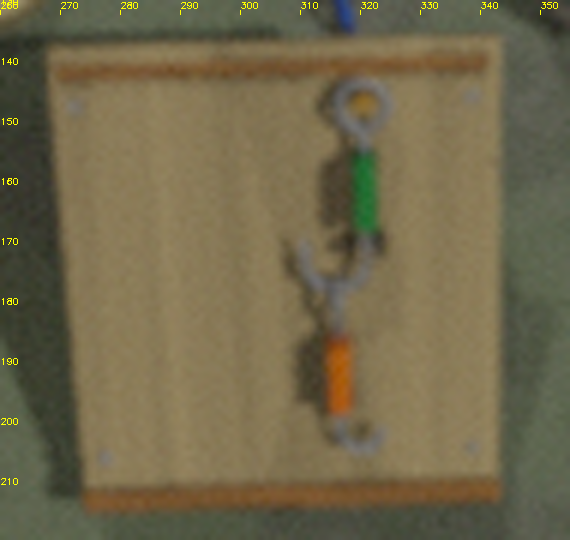

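View pics/cs0.png

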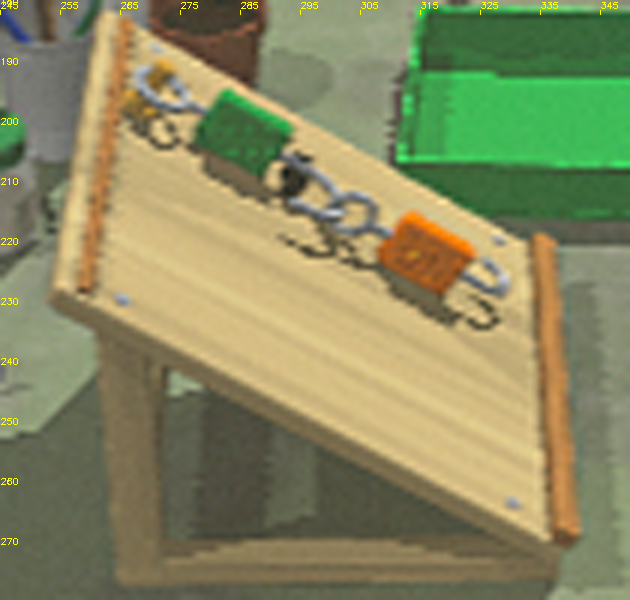

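```bash
cat >> h.py <<'E'
C35,S35=np.cos(np.radians(35)),np.sin(np.radians(35))
# board frame: s along up-slope from foot of top face, v left, n out of board -> rack coords
def b2r(svn):
    svn=np.atleast_2d(svn); s,v,n=svn.T
    return np.stack([-.107+s*C35-n*S35, v, .027+s*S35+n*C35],1)
def r2w(X,rp):
    return R.from_euler('z',rp[2]).apply(X)+np.array([rp[0],rp[1],0])
def b2w(svn,rp): return r2w(b2r(svn),rp)
def fin(s,v,yaw,n0=0):
    c=np.array([[a,b,d] for a in(-.02,.02) for b in(-.006,.006) for d in(n0,n0+.03)])
    r=R.from_euler('z',yaw).apply(c); r[:,:2]+=[s,v]; return r
def hullcent(u):
    h=cv2.convexHull(u.astype(np.float32)); m=cv2.moments(h); return np.array([m['m10'],m['m01']])/m['m00'],m['m00']
def colmask(im,which):
    f=im.astype(float); r,g,b=f[...,0],f[...,1],f[...,2]
    if which=='g': w=np.clip((g-np.maximum(r,b)-10)/60,0,1)
    else: w=np.clip((r-b-95)/80,0,1)
    return w
def cent(w,box):
    x,y,W,H=box; q=w[y:y+H,x:x+W]; yy,xx=np.mgrid[y:y+H,x:x+W]; return np.array([(q*xx).sum(),(q*yy).sum()])/q.sum(),q.sum()
E
python3 - <<'E'
from h import *
from scipy.optimize import least_squares
t=cv2.imread("pics/top0.png")[:,:,::-1];s=cv2.imread("pics/side0.png")[:,:,::-1]
m={}
m['tg']=cent(colmask(t,'g'),(314,152,14,20)); m['to']=cent(colmask(t,'o'),(310,182,14,20))
m['sg']=cent(colmask(s,'g'),(274,192,22,20)); m['so']=cent(colmask(s,'o'),(305,212,20,22))
for k in m: print(k,m[k])
tc=np.array([[268,137.],[343.3,136.5],[273.7,213.],[343.3,211.5]])-.5
L=.262
corn=np.array([[L,.115,0],[L,-.115,0],[0,.115,.010],[0,-.115,.010]])
sc=np.array([[253.2,229],[262.5,182.2],[340,270],[336,219]])-.5
def res(p,full=False):
    rp=p[:3]; r=[]
    r+=list((proj("top",b2w(corn,rp))-tc).ravel()*.5)
    r+=list((proj("side",b2w(corn,rp))-sc).ravel()*.5)
    for k,(ss,v,y) in (('g',(p[3],p[4],0)),('o',(p[5],p[6],p[7]))):
        for n,q in (("top",'t'),("side",'s')):
            c,a=hullcent(proj(n,b2w(fin(ss,v,y),rp))); r+=list((c-m[q+k][0])*2)
    r+=[(p[4]+.045)*300,(p[6]+.029)*100, p[7]*3]
    return np.array(r)
o=least_squares(res,[.62,-.05,0,.18,-.045,.08,-.029,0],x_scale=[.01]*8)
np.set_printoptions(precision=4,suppress=True)
print(o.x); print(o.fun.round(2))
E
```

```text
tg (array([320.41097999, 161.80297589]), np.float64(32.483333333333334))
to (array([316.14505957, 192.5529082 ]), np.float64(17.8375))
sg (array([285.31194088, 201.07487359]), np.float64(85.69999999999999))
so (array([315.80756321, 220.12866413]), np.float64(55.8625))
[ 0.5382 -0.0375  0.0462  0.1836 -0.0471  0.0756 -0.0359  0.0008]
[-0.28  0.    0.1  -0.62 -0.01  0.73 -0.07  0.68 -0.51 -0.52 -0.77 -0.62
 -0.13  0.07  0.07  0.53  1.46 -0.8  -0.84  2.61  4.22  0.95  1.32  4.15
 -0.64 -0.69  0.  ]
```

```bash
cat >> h.py <<'E'
def huemask(im,which):
    h=cv2.cvtColor(np.ascontiguousarray(im),cv2.COLOR_RGB2HSV); H,S=h[...,0],h[...,1]
    return (((H>45)&(H<85)&(S>110)) if which=='g' else (((H<16)|(H>174))&(S>165))).astype(float)
E
python3 - <<'E'
from h import *
t=cv2.imread("pics/top0.png")[:,:,::-1];s=cv2.imread("pics/side0.png")[:,:,::-1]
for nm,im,k,b in (('tg',t,'g',(314,152,14,20)),('to',t,'o',(310,182,14,20)),('sg',s,'g',(272,190,26,24)),('so',s,'o',(302,210,24,24))):
    w=huemask(im,k); print(nm,cent(w,b)); x,y,W,H=b
    for row in w[y:y+H,x:x+W]: print(''.join('#' if q else '.' for q in row))
p=[ 0.5382,-0.0375,0.0462,0.1836,-0.0471,0.0756,-0.0359,0.0008]
for n in("top","side"):
    print(n,hullcent(proj(n,b2w(fin(p[3],p[4],0),p))),hullcent(proj(n,b2w(fin(p[5],p[6],p[7]),p))))
E
```

```text
tg (array([320.36363636, 161.90909091]), np.float64(44.0))
..............
..............
..............
..............
.....###......
.....####.....
.....###......
.....###......
.....####.....
.....###......
.....###......
.....####.....
.....####.....
.....####.....
.....####.....
.....####.....
........#.....
..............
..............
..............
to (array([315.93478261, 192.56521739]), np.float64(46.0))
..............
..............
..............
..............
..............
....####......
....####......
....####......
....####......
.....###......
.....###......
.....##.#.....
.....####.....
....#####.....
.....####.....
....#####.....
.....###......
..............
..............
..............
sg (array([285.01162791, 201.        ]), np.float64(86.0))
..........................
..........................
..........................
..........................
..........................
..........##..............
.........#####............
.........######...........
........#########.........
.......####....####.......
.......####....#.####.....
......###.##..#..#####....
[... 525 characters left out ...]
.........
..........#..#..........
.........#####..........
.........######.........
.........########.......
.......############.....
......################..
......#####..#########..
......###############...
........###.########....
.........###########....
...........########.....
.............#####......
...............##.......
........................
........................
........................
........................
........................
top (array([321.13389504, 161.40834119]), 61.835137667832896) (array([318.24660548, 193.0479888 ]), 57.802236079704016)
side (array([284.89756727, 202.38525122]), 167.49822277156636) (array([316.4855274 , 222.21500473]), 160.40881459135562)
```

```bash
cat > fit.py <<'E'
from h import *
from scipy.optimize import least_squares
np.set_printoptions(precision=4,suppress=True,linewidth=150)
m={'tg':[320.4,161.8],'to':[316.0,192.5],'sg':[285.4,201.2],'so':[315.6,221.9]}
tc=np.array([[268,137.],[343.3,136.5],[273.7,213.],[343.3,211.5]])-.5
L=.262
corn=np.array([[L,.115,0],[L,-.115,0],[0,.115,.010],[0,-.115,.010]])
sc=np.array([[253.2,229],[262.5,182.2],[340,270],[336,219]])-.5
wc=.3
def res(p):
    rp=p[:3]; r=[]; ot=p[8:10]; os=p[10:12]
    r+=list((proj("top",b2w(corn,rp))+ot-tc).ravel()*wc)
    r+=list((proj("side",b2w(corn,rp))+os-sc).ravel()*wc)
    for k,(ss,v,y) in (('g',(p[3],p[4],0)),('o',(p[5],p[6],p[7]))):
        for n,q,o in (("top",'t',ot),("side",'s',os)):
            c,a=hullcent(proj(n,b2w(fin(ss,v,y),rp))); r+=list((c+o-m[q+k])*1)
    r+=[(p[4]+.045)*500,(p[6]-p[4]-.016)*300,(p[3]-p[5]-.1035)*500, p[7]*10]+list(p[8:]*.5)
    return np.array(r)
o=least_squares(res,[.62,-.05,0,.18,-.045,.08,-.029,0,0,0,0,0],x_scale=[.01]*8+[1]*4)
if __name__=="__main__":
    p=o.x;print(o.x); print(o.fun.round(2))
    t=cv2.imread("pics/top0.png");s=cv2.imread("pics/side0.png")
    S=8
    for n,im,(x,y,w,h) in (("top",t,(262,130,90,72+14)),("side",s,(248,178,96,75))):
        c=cv2.resize(im[y:y+h,x:x+w],None,fx=S,fy=S,interpolation=cv2.INTER_CUBIC)
        off=p[8:10] if n=="top" else p[10:12]
        def pl(X,col,closed=True):
            u=((proj(n,b2w(X,p))+off-[x,y]+.5)*S).astype(int); cv2.polylines(c,[u],closed,col,1)
        pl(np.array([[L,.115,0],[L,-.115,0],[0,-.115,0],[0,.115,0]]),(255,0,255))
        pl(np.array([[L,.115,0.01],[L,-.115,0.01],[0,-.115,0.01],[0,.115,0.01]]),(255,255,0))
        for f in (fin(p[3],p[4],0),fin(p[5],p[6],p[7])):
            pl(f[[0,2,6,4]],(255,0,0)); pl(f[[1,3,7,5]],(255,0,255))
        n0=.0145
        a=np.linspace(0,2*np.pi,30)
        pl(np.stack([p[3]+.044+.0125*np.cos(a),p[4]+.0125*np.sin(a),0*a+n0],1),(255,0,0))
        a=np.linspace(-np.pi/2,np.pi/2,20)
        cr=np.stack([p[3]-.040-.016*np.cos(a),p[4]+.016+.016*np.sin(a),0*a+n0],1)
        cr=np.vstack([[p[3]-.02,p[4],n0],cr,cr[-1]+[.01,0,0]]); pl(cr,(255,0,0),False)
        cv2.imwrite(f"pics/ov_{n}.png",c)
E
python3 fit.py
```

```text
[ 0.5379 -0.0423  0.0447  0.1834 -0.0453  0.0799 -0.0298 -0.     -1.6784  0.052   0.2737  0.026 ]
[-0.18  0.04  0.05 -0.3  -0.09  0.47 -0.13  0.48 -0.12 -0.66 -0.26 -0.63  0.02 -0.3   0.17  0.06  0.04 -0.14  0.06  0.65  0.1  -0.44  0.11 -0.06
 -0.16 -0.15  0.02 -0.   -0.84  0.03  0.14  0.01]
```

View pics/ov_top.png

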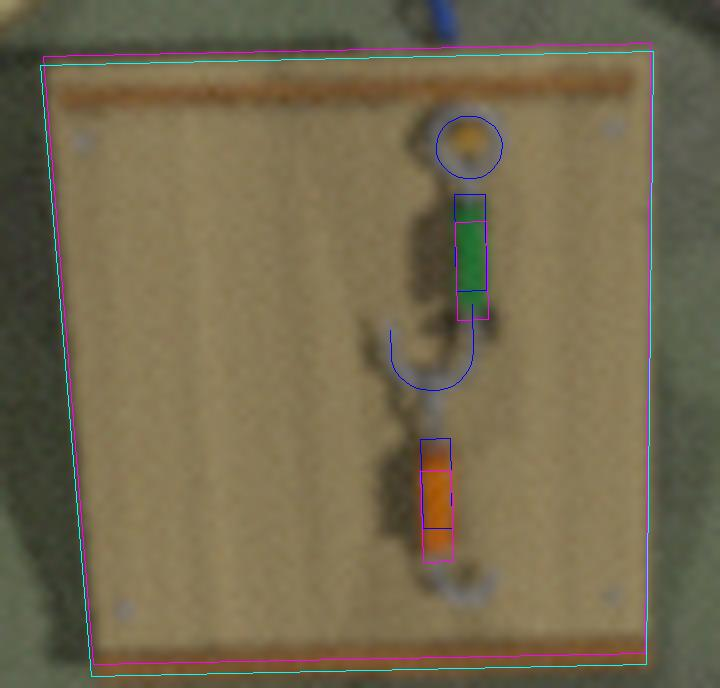

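View pics/ov_side.png

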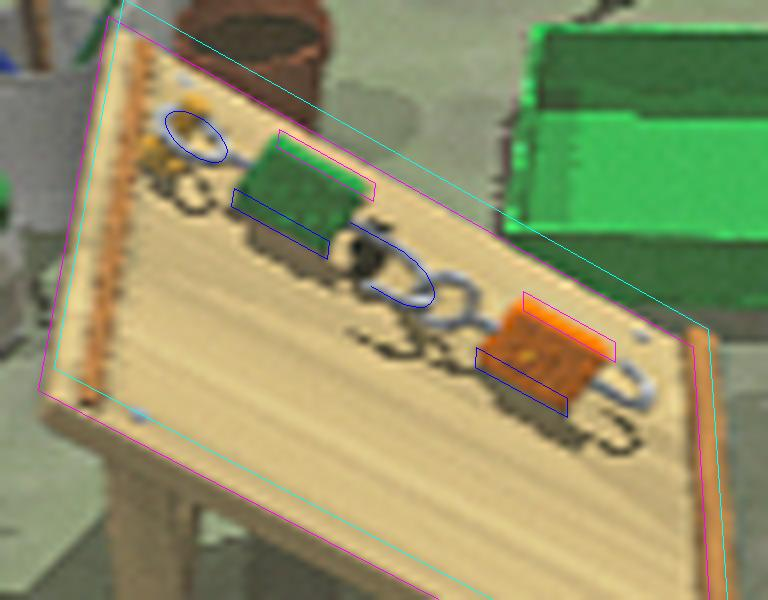

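```bash
python3 - <<'E'
from h import *
t=cv2.imread("pics/top0.png")[:,:,::-1];s=cv2.imread("pics/side0.png")[:,:,::-1]
crop(t,160,160,75,80,8,"ct_o.png"); crop(s,265,310,125,90,6,"cs_o.png")
crop(t,355,180,65,75,8,"ct_g.png"); crop(s,300,170,85,55,9,"cs_g.png")
a=cv2.imread("pics/ct_o.png");b=cv2.imread("pics/ct_g.png")
h=max(a.shape[0],b.shape[0]); pad=lambda c:cv2.copyMakeBorder(c,0,h-c.shape[0],0,0,0)
c=np.hstack([pad(a),pad(b)])[:, :]; cv2.imwrite("pics/ct_og.png",cv2.resize(c,None,fx=.7,fy=.7,interpolation=cv2.INTER_AREA)); print(c.shape)
E
```

```text
(640, 1120, 3)
```

View pics/ct_o.png

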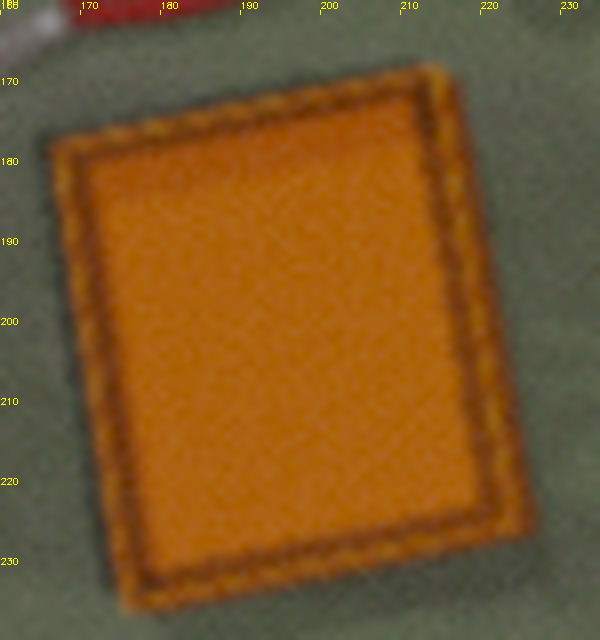

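View pics/ct_g.png

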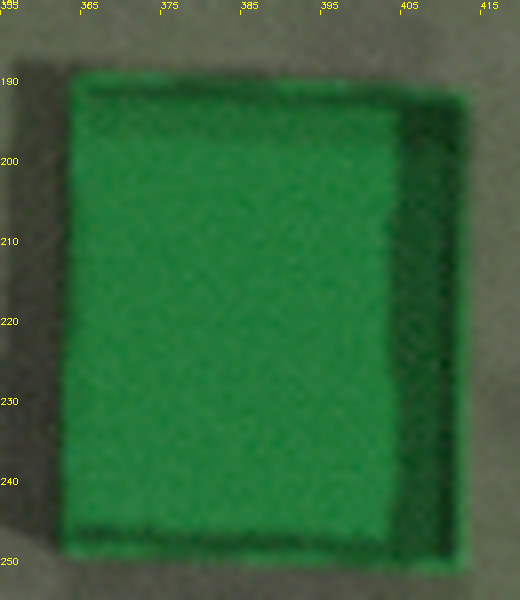

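View pics/cs_o.png

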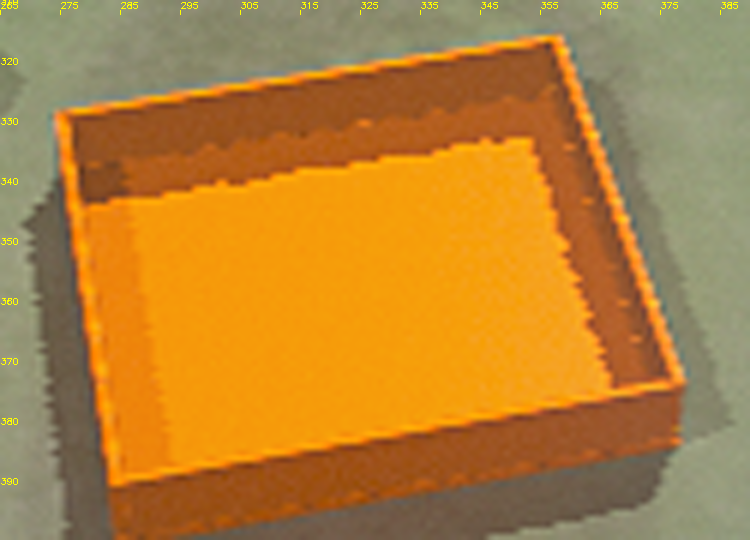

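View pics/cs_g.png

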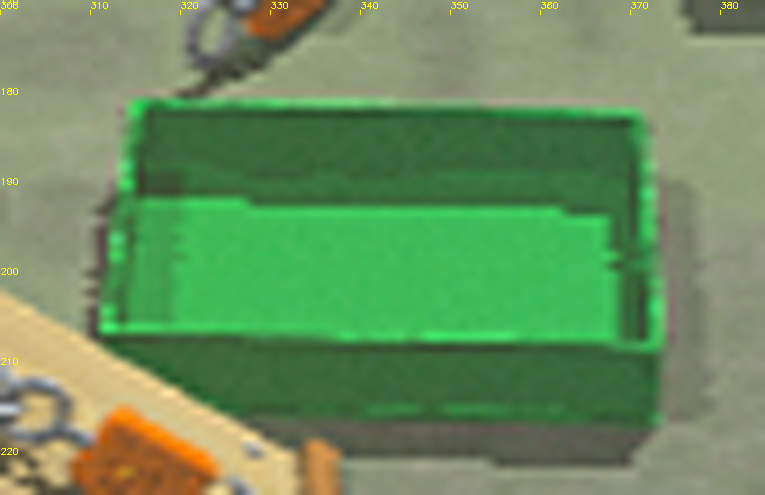

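```bash
python3 - <<'E'
from h import *
from scipy.optimize import least_squares
np.set_printoptions(precision=4,suppress=True)
so=np.array([[274.7,328.7],[358.3,316.2],[378.8,373.5],[283,390.8]])-.5
sg=np.array([[314.6,181.2],[371.3,182.5],[373.3,208],[311.2,206]])-.5
to=np.array([[173.5+1.3,236],[166.4,177.5],[215.8,168],[225.5,227.3]])-.5 
tg=np.array([[414.2,251],[363.5,189.3],[0,0],[0,0]])-.5
def rect(p): return R.from_euler('z',p[2]).apply(np.array([[.1,-.0825,.035],[-.1,-.0825,.035],[-.1,.0825,.035],[.1,.0825,.035]]))+[p[0],p[1],0]
for nm,u,x0 in(('o',so,[.5,.35,0]),('g',sg,[.5,-.25,0])):
    # side: order far-right..: u[0] = +x,far(-y) ; u[1] = -x,-y ; u[2] -x,+y ; u[3] +x,+y
    o=least_squares(lambda p:(proj("side",rect(p))-u).ravel(),x0)
    print(nm,o.x,o.fun.round(2)); print(proj("top",rect(o.x))+.5)
E
```

```text
o [0.4555 0.3339 0.2269] [-0.57 -0.42  0.05 -0.7   0.28  0.74  0.18  0.06]
[[215.1278 168.4486]
 [224.9967 226.5434]
 [175.4793 236.6986]
 [166.6785 178.1839]]
g [ 0.4102 -0.3106 -0.0235] [-0.19 -0.64  0.29 -0.52  0.16  0.31 -0.25  0.57]
[[414.8307 191.4559]
 [414.1405 251.9257]
 [363.5153 249.5271]
 [365.3529 189.1914]]
```

```bash
cat > fit2.py <<'E'
from h import *
from scipy.optimize import least_squares
np.set_printoptions(precision=4,suppress=True,linewidth=150)
L=.262
m={'tg':[320.4,161.8],'to':[316.0,192.5],'sg':[285.4,201.2],'so':[315.6,221.9]}
N=.0145
def pts(p):
    su,vu,sl,vl,yl=p[3:8]; c,s=np.cos(yl),np.sin(yl)
    lo=lambda x,y:[sl+c*x-s*y,vl+s*x+c*y,N]
    return [("top",[L,.115,0],[267.8,136.5],.5),("top",[L,-.115,0],[342.8,136],.5),
     ("side",[L,.115,0],[252.8,228.4],.5),("side",[L,-.115,0],[262.3,181.5],.5),
     ("top",[su+.044,vu,N],[319.7,147.3],1),("side",[su+.044,vu,N],[271.3,194.3],1),
     ("top",[su-.030,vu+.032,N],[309.9,169.5],1),
     ("side",lo(.042,0),[303.7,214.8],1),("side",lo(-.047,-.011),[328.3,226.8],1),("top",lo(-.047,-.011),[319.8,204.5],1)]
def res(p):
    rp=p[:3]; r=[]; off={"top":p[8:10],"side":p[10:12]}
    for n,X,u,w in pts(p): r+=list((proj(n,b2w(X,rp))[0]+off[n]-u)*w)
    for k,(ss,v,y) in (('g',(p[3],p[4],0)),('o',(p[5],p[6],p[7]))):
        for n,q in (("top",'t'),("side",'s')):
            c,a=hullcent(proj(n,b2w(fin(ss,v,y),rp))); r+=list((c+off[n]-m[q+k])*1)
    r+=[(p[4]+.045)*500,(p[6]-p[4]-.016)*300,(p[3]-p[5]-.1035)*500, p[7]*10]+list(p[8:]*1.5)
    return np.array(r)
o=least_squares(res,[.54,-.04,0,.18,-.045,.08,-.029,0,0,0,0,0],x_scale=[.01]*8+[1]*4)
if __name__=="__main__":
    p=o.x;print(o.x);f=o.fun
    for a,b in zip(pts(p),f[:20].reshape(-1,2)): print(a[0],np.round(a[1],3),b.round(2))
    print(f[20:28].reshape(-1,2).round(2),f[28:].round(2))
    np.save("fit.npy",p)
    t=cv2.imread("pics/top0.png");s=cv2.imread("pics/side0.png")
    S=8
    for n,im,(x,y,w,h) in (("top",t,(262,130,90,72+14)),("side",s,(248,178,96,75))):
        c=cv2.resize(im[y:y+h,x:x+w],None,fx=S,fy=S,interpolation=cv2.INTER_CUBIC)
        off=p[8:10] if n=="top" else p[10:12]
        def pl(X,col,closed=True):
            u=((proj(n,b2w(X,p))+off-[x,y]+.5)*S).astype(int); cv2.polylines(c,[u],closed,col,1)
        pl(np.array([[L,.115,0],[L,-.115,0],[0,-.115,0],[0,.115,0]]),(255,0,255))
        for f in (fin(p[3],p[4],0),fin(p[5],p[6],p[7])):
            pl(f[[0,2,6,4]],(255,0,0)); pl(f[[1,3,7,5]],(255,0,255))
        n0=.0145
        a=np.linspace(0,2*np.pi,30)
        pl(np.stack([p[3]+.044+.0125*np.cos(a),p[4]+.0125*np.sin(a),0*a+n0],1),(255,0,0))
        a=np.linspace(-np.pi/2,np.pi/2,20)
        cr=np.stack([p[3]-.040-.016*np.cos(a),p[4]+.016+.016*np.sin(a),0*a+n0],1)
        cr=np.vstack([[p[3]-.02,p[4],n0],cr,cr[-1]+[.01,0,0]]); pl(cr,(255,0,0),False)
        cv2.imwrite(f"pics/ov_{n}.png",c)
E
python3 fit2.py
```

```text
[ 0.5347 -0.038   0.0395  0.1882 -0.0454  0.0841 -0.0315 -0.0037 -0.4681 -0.0905  0.1224 -0.1033]
top [0.262 0.115 0.   ] [-0.49  0.39]
top [ 0.262 -0.115  0.   ] [0.06 0.02]
side [0.262 0.115 0.   ] [ 0.09 -0.66]
side [ 0.262 -0.115  0.   ] [-0.1  -0.68]
top [ 0.232 -0.045  0.014] [0.39 0.11]
side [ 0.232 -0.045  0.014] [0.23 0.06]
top [ 0.158 -0.013  0.014] [0.24 0.78]
side [ 0.126 -0.032  0.014] [-0.54  0.13]
side [ 0.037 -0.042  0.014] [0.42 0.26]
top [ 0.037 -0.042  0.014] [0.17 0.15]
[[-0.1  -0.66]
 [-0.42  0.51]
 [ 0.35 -0.74]
 [-0.12 -0.25]] [-0.22 -0.6   0.3  -0.04 -0.7  -0.14  0.18 -0.15]
```

View pics/ov_top.png

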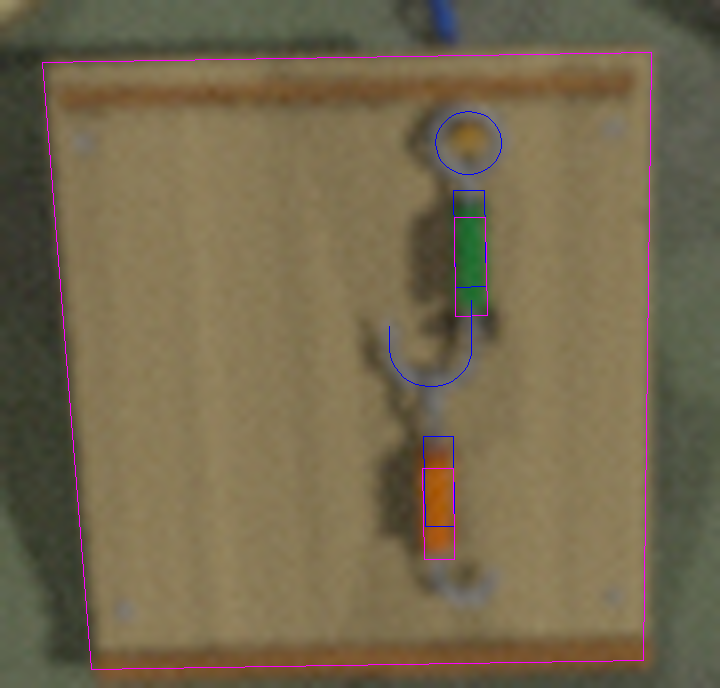

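View pics/ov_side.png

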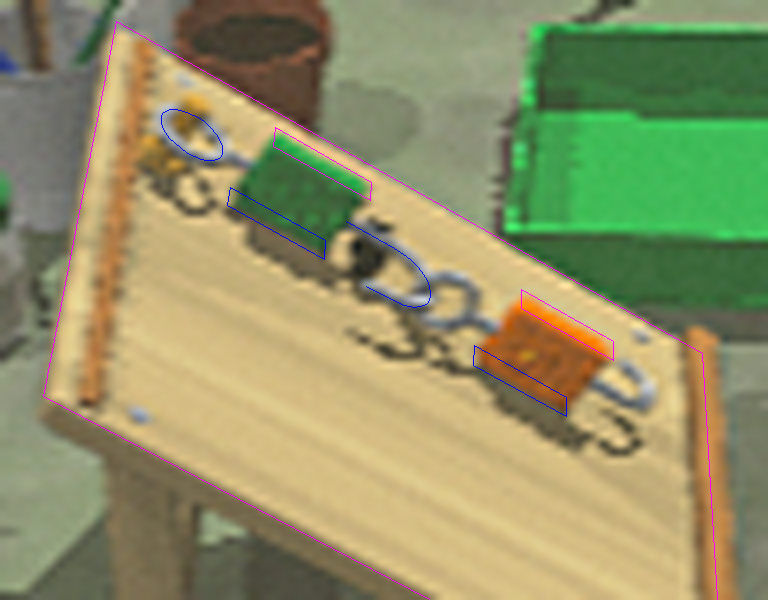

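```bash
cat >> h.py <<'E'
def boardR(rp,yaw=0,flip=False):
    """tool orientation: tool x=-n, tool z = +/- v turned by yaw about n (ccw seen from above)"""
    n=np.array([-S35,0,C35]); v=np.array([0,1.,0])
    Rz=R.from_euler('z',rp[2]); n=Rz.apply(n); v=Rz.apply(v)
    z=R.from_rotvec(n*yaw).apply(v)*(-1 if flip else 1)
    x=-n; y=np.cross(z,x); return R.from_matrix(np.stack([x,y,z],1))
def delta(pos,rot,frm=None):
    if frm is None: st=read_state(); frm=(st['ee_pos'],R.from_quat(st['eef_rot']))
    p0,r0=frm
    return r0.inv().apply(np.asarray(pos)-p0)*1000,(r0.inv()*rot).as_rotvec()
E
python3 - <<'E'
from h import *
np.set_printoptions(precision=3,suppress=True)
p=np.load("fit.npy"); st=read_state()
print(R.from_quat(st['eef_rot']).as_matrix())
g=b2w([p[5],p[6],.015],p); print("lower grip",g,"upper grip",b2w([p[3],p[4],.015],p),"eye u",b2w([p[3]+.044,p[4],.0145],p))
for f in (0,1):
    r=boardR(p,p[7],f); print(f,r.as_matrix(), delta(b2w([p[5],p[6],.1],p)[0],r))
for f in (0,1):
  print(np.degrees((R.from_quat(st['eef_rot']).inv()*boardR(p,-np.pi/2,f)).as_rotvec()))
E
```

```text
[[-0.    -0.95   0.313]
 [-0.001  0.313  0.95 ]
 [-1.    -0.    -0.001]]
lower grip [[ 0.489 -0.071  0.088]] upper grip [[ 0.575 -0.082  0.147]] eye u [[ 0.611 -0.08   0.172]]
0 [[ 0.573 -0.819 -0.036]
 [ 0.023 -0.029  0.999]
 [-0.819 -0.574  0.002]] (array([  65.444, -441.245, -556.03 ]), array([-0.343, -0.112, -0.604]))
1 [[ 0.573  0.819  0.036]
 [ 0.023  0.029 -0.999]
 [-0.819  0.574 -0.002]] (array([  65.444, -441.245, -556.03 ]), array([ 2.67 , -0.842,  0.156]))
[ 67.211 -30.614 -21.142]
[-106.56    23.253  -33.671]
```

```bash
python3 - <<'E'
from h import *
np.set_printoptions(precision=3,suppress=True)
p=np.load("fit.npy"); st=read_state()
for nm,u,z in (("jarG",(358,122),.069),("jarR",(221,139),.069),("pot",(400,152),.058),("bottle top",(199,93),.25)): print(nm,onz("top",u,z))
r=boardR(p,0,0)
print(delta(np.array([.45,.25,.36]),r))
P1=b2w([p[5],p[6],.13],p)[0]; print(P1,delta(P1,r), delta(P1,r,(np.array([.45,.25,.36]),r)))
E
```

```text
jarG [ 0.731 -0.202  0.069]
jarR [0.662 0.251 0.069]
pot [ 0.635 -0.344  0.058]
bottle top [0.743 0.272 0.25 ]
(array([-137.826, -348.986, -246.41 ]), array([-0.347, -0.111, -0.604]))
[ 0.423 -0.074  0.182] (array([  40.876, -425.131, -562.094]), array([-0.347, -0.111, -0.604])) (array([ 123.432,  134.573, -322.558]), array([0., 0., 0.]))
```

Emit:
{"api": "arm_command", "payload": {
  "targets": [
    [0,-70,0,0,0,0,0],
    [0,-138,-30,-20,0,0,0],
    [0,-138,-349,-246,-0.35,-0.11,-0.6],
    [0,-138,-349,-246,-0.35,-0.11,-0.6],
    [0,-138,-349,-246,-0.35,-0.11,-0.6],
    [0,-138,-349,-246,-0.35,-0.11,-0.6],
    [0,-138,-349,-246,-0.35,-0.11,-0.6],
    [0,-138,-349,-246,-0.35,-0.11,-0.6],
    [0,-138,-349,-246,-0.35,-0.11,-0.6],
    [0,-138,-349,-246,-0.35,-0.11,-0.6]
  ]
}}

```text
time: 1.1
ee_pos: [0.4448, 0.2567, 0.3594]
eef_rot: [0.633, -0.314, -0.341, -0.62]
ft_force: [0.6, 0.2, 0.3]
width: 0.0869
```

```bash
python3 - <<'E'
from h import *
np.set_printoptions(precision=3,suppress=True)
p=np.load("fit.npy"); st=read_state(); print(st['time'],st['ee_pos'],st['joint_positions'])
r=boardR(p,p[7],0)
print(delta(b2w([p[5],p[6],.13],p)[0],r))
E
```

```text
1.1 [0.445 0.257 0.359] [-1.141 -0.347  0.164  1.976  0.58   1.177  0.501]
(array([ 125.478,  130.546, -329.472]), array([ 0.006,  0.003, -0.004]))
```

Emit:
{"api": "arm_command", "payload": {
  "targets": [
    [120,40,60,-330,0.01,0,0],
    [120,40,130,-330,0.01,0,0],
    [120,60,130,-330,0.01,0,0],
    [120,100,130,-330,0.01,0,0],
    [120,125,131,-330,0.01,0,0],
    [120,125,131,-330,0.01,0,0],
    [120,125,131,-330,0.01,0,0],
    [120,125,131,-330,0.01,0,0],
    [120,125,131,-330,0.01,0,0],
    [120,125,131,-330,0.01,0,0]
  ]
}}

```text
time: 2.1
ee_pos: [0.4448, -0.0246, 0.2034]
eef_rot: [0.629, -0.318, -0.342, -0.622]
ft_force: [0.9, 0.1, -0.9]
width: 0.0464
```

```bash
python3 - <<'E'
from h import *
np.set_printoptions(precision=3,suppress=True)
p=np.load("fit.npy"); 
t=camera("top");s=camera("side");st=read_state(); print(st['time'],st['ee_pos'],st['joint_positions'])
print(delta(b2w([p[5],p[6],.13],p)[0],boardR(p,p[7],0)))
crop(t,250,120,110,110,6,"ct1.png"); crop(s,245,150,130,100,6,"cs1.png")
E
```

```text
2.2 [ 0.443 -0.028  0.201] [ 0.243 -0.499 -0.21   2.399 -0.229  0.646  1.765]
(array([  4.268,  28.15 , -45.111]), array([-0.01 , -0.   , -0.015]))
```

View pics/ct1.png

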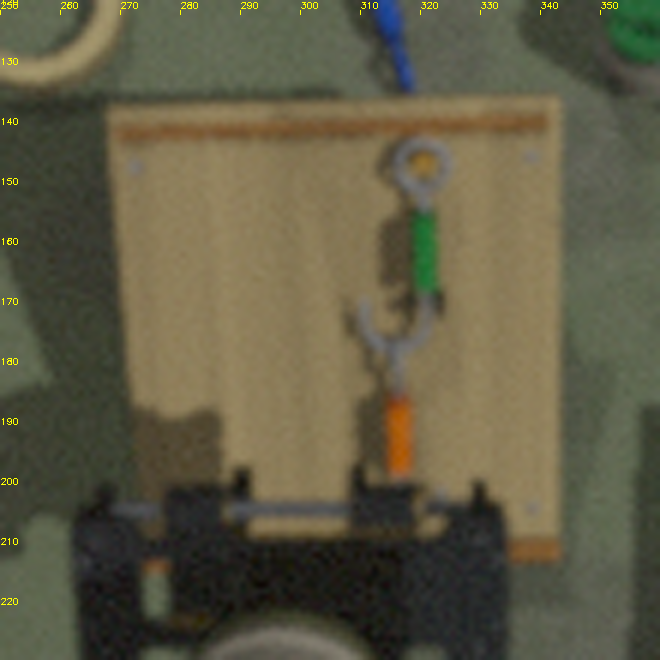

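View pics/cs1.png

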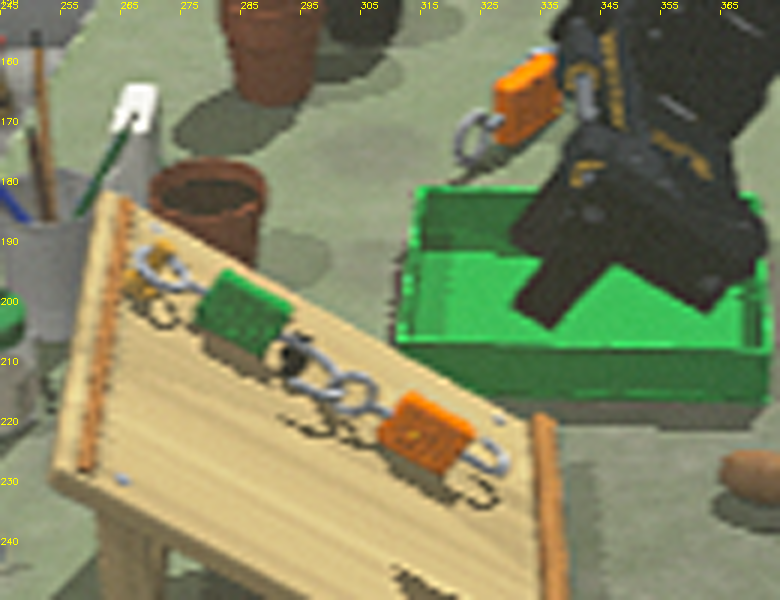

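```bash
python3 - <<'E'
from h import *
np.set_printoptions(precision=3,suppress=True)
p=np.load("fit.npy"); 
print(b2w([p[5],p[6],.07],p)[0]);
print(delta(b2w([p[5],p[6],.07],p)[0],boardR(p,p[7],0)))
E
```

```text
[ 0.458 -0.073  0.133]
(array([ 64.261,  27.256, -45.08 ]), array([-0.01 , -0.   , -0.015]))
```

Emit:
{"api": "arm_command", "payload": {
  "targets": [
    [120,15,5,-45,-0.01,0,-0.01],
    [120,40,20,-45,-0.01,0,-0.01],
    [120,64,27,-45,-0.01,0,-0.01],
    [120,64,27,-45,-0.01,0,-0.01],
    [120,64,27,-45,-0.01,0,-0.01]
  ]
}}

```text
time: 2.7
ee_pos: [0.4555, -0.0625, 0.1626]
eef_rot: [0.638, -0.311, -0.343, -0.615]
ft_force: [-0.8, -0.2, 1.0]
width: 0.046
```

```bash
python3 - <<'E'
from h import *
np.set_printoptions(precision=3,suppress=True)
p=np.load("fit.npy"); st=read_state(); print(st['time'],st['ee_pos'],st['joint_positions'],st['joint_vel'])
print(delta(b2w([p[5],p[6],.07],p)[0],boardR(p,p[7],0)))
E
```

```text
2.7 [ 0.456 -0.063  0.163] [ 0.843 -0.429 -0.6    2.412 -0.726  0.596  2.353] [ 1.555 -0.016 -1.3    0.013 -1.159  0.056  1.052]
(array([25.675, 15.875, -9.808]), array([ 0.021,  0.002, -0.003]))
```

```bash
cat > kin.py <<'E'
import numpy as np, itertools
from scipy.spatial.transform import Rotation as R
from scipy.optimize import least_squares
D=[([-1.27462,.33279,-.06474,1.46086,.0216,1.34991,-.08849],[.19575,.59318,.22184],[-.41460,.57336,.41405,.57265]),
]
E
python3 - <<'E'
from h import *
st=read_state(); np.set_printoptions(precision=5,suppress=True)
print(st['time'],repr(st['joint_positions']),repr(st['ee_pos']),repr(st['eef_rot']))
E
```

```text
2.7 array([ 0.84311, -0.42893, -0.60002,  2.4119 , -0.72572,  0.59576,
        2.35312]) array([ 0.45554, -0.06255,  0.16261]) array([ 0.63811, -0.31145, -0.34321, -0.61483])
```

```bash
cat > kin.py <<'E'
import numpy as np, itertools
from scipy.spatial.transform import Rotation as R
from scipy.optimize import least_squares
D=[([-1.27462,.33279,-.06474,1.46086,.0216,1.34991,-.08849],[.19575,.59318,.22184],[-.41460,.57336,.41405,.57265]),
([-1.141,-.347,.164,1.976,.58,1.177,.501],[.4448,.2567,.3594],[.633,-.314,-.341,-.62]),
([.84311,-.42893,-.60002,2.4119,-.72572,.59576,2.35312],[.45554,-.06255,.16261],[.63811,-.31145,-.34321,-.61483])]
def fk(q,s,k):
    # k: h,a1,L1,a2,L2,a3,d + base yaw + tool rotvec
    h,a1,L1,a2,L2,a3,d,yaw=k[:8]
    T=R.from_euler('z',yaw); p=np.zeros(3)
    def tr(v):
        nonlocal p; p=p+T.apply(v)
    T=T*R.from_euler('z',s[0]*q[0]); tr([a1,0,h])
    T=T*R.from_euler('y',q[1])
    T=T*R.from_euler('z',s[1]*q[2]); tr([a2,0,L1])
    T=T*R.from_euler('y',s[4]*q[3])
    T=T*R.from_euler('z',s[2]*q[4]); tr([a3,0,L2])
    T=T*R.from_euler('y',q[5]); T=T*R.from_euler('z',s[3]*q[6]); tr([0,0,d])
    return p,T*R.from_rotvec(k[8:11])
def res(k,s):
    r=[]
    for q,p,o in D:
        a,T=fk(q,s,k); r+=list((a-p)*10)+list((T.inv()*R.from_quat(o)).as_rotvec())
    return np.array(r)
if __name__=="__main__":
    best=[]
    for s in itertools.product([1,-1],[1,-1],[1,-1],[1,-1],[1]):
        for yaw in (0,np.pi/2,-np.pi/2,np.pi):
          for rv in ([0,-1.57,0],[2.2,0,2.2],[1.2,-1.2,1.2],[-1.2,-1.2,-1.2]):
            o=least_squares(res,[.3,0,.4,0,.4,0,.25,yaw]+rv,args=(s,)); best.append((o.cost,s,o.x))
    best.sort(key=lambda b:b[0]); np.set_printoptions(precision=4,suppress=True)
    for b in best[:6]: print(b)
E
python3 kin.py
```

```text
(np.float64(0.0037211984754663874), (-1, -1, -1, -1, 1), array([ 0.3159,  0.0507,  0.4146, -0.0076,  0.4748,  0.0769,  0.3063,
       -0.0754, -0.0515, -1.599 , -0.0525]))
(np.float64(0.0037211984754664668), (-1, -1, -1, -1, 1), array([ 0.3159,  0.0507,  0.4146, -0.0076,  0.4748,  0.0769,  0.3063,
       -0.0754, -0.0515, -1.599 , -0.0525]))
(np.float64(0.0037211984754665028), (-1, -1, -1, -1, 1), array([ 0.3159,  0.0507,  0.4146, -0.0076,  0.4748,  0.0769,  0.3063,
       -0.0754, -0.0515, -1.599 , -0.0525]))
(np.float64(0.003721198475466527), (-1, -1, -1, -1, 1), array([ 0.3159,  0.0507,  0.4146, -0.0076,  0.4748,  0.0769,  0.3063,
       -0.0754, -0.0515, -1.599 , -0.0525]))
(np.float64(0.003721198475466573), (-1, -1, -1, -1, 1), array([ 0.3159,  0.0507,  0.4146, -0.0076,  0.4748,  0.0769,  0.3063,
       -0.0754,  0.1507,  4.6776,  0.1535]))
(np.float64(0.0037211984754665804), (-1, -1, -1, -1, 1), array([ 0.3159,  0.0507,  0.4146, -0.0076,  0.4748,  0.0769,  0.3063,
       -0.0754, -0.0515, -1.599 , -0.0525]))
```

```bash
python3 - <<'E'
import kin; from kin import *
np.set_printoptions(precision=4,suppress=True)
s=(-1,-1,-1,-1,1)
for q,p,o in D:
    a,T=fk(q,s,[.3,0,.4,0,.4,0,.3,0,0,-np.pi/2,0]); print("rot err",(T.inv()*R.from_quat(o)).as_rotvec())
E
```

```text
rot err [-0. -0.  0.]
rot err [ 0.0014 -0.0004 -0.0012]
rot err [0. 0. 0.]
```

```bash
cat > kin2.py <<'E'
from kin import *
s=(-1,-1,-1,-1,1)
def frames(q):
    T=R.identity(); out=[T]
    for ax,sg,v in zip('zyzyzyz',[-1,1,-1,1,-1,1,-1],q): T=T*R.from_euler(ax,sg*v); out.append(T)
    return out
C=[(0,2),(1,0),(3,2),(3,0),(4,0),(5,2),(5,0),(6,0),(7,2)]
def A(q):
    f=frames(q); return np.stack([f[i].as_matrix()[:,j] for i,j in C],1)
def fit(D,reg=1e-4):
    M=np.vstack([A(q) for q,_,_ in D]+[reg*np.eye(len(C))]); b=np.concatenate([p for _,p,_ in D]+[np.zeros(len(C))])
    # prefer zero offsets: 
    k=np.linalg.lstsq(M,b,rcond=None)[0]; return k,(M@k-b)[:-len(C)]
if __name__=="__main__":
    np.set_printoptions(precision=4,suppress=True)
    for reg in (1e-4,1e-3,1e-2): k,r=fit(D,reg); print(dict(zip(C,k.round(4)))); print(r)
E
python3 kin2.py
```

```text
{(0, 2): np.float64(0.7008), (1, 0): np.float64(0.8299), (3, 2): np.float64(0.7402), (3, 0): np.float64(0.5152), (4, 0): np.float64(0.6532), (5, 2): np.float64(0.2406), (5, 0): np.float64(-0.3522), (6, 0): np.float64(1.1018), (7, 2): np.float64(0.6655)}
[-0.  0.  0. -0.  0. -0.  0.  0.  0.]
{(0, 2): np.float64(0.7003), (1, 0): np.float64(0.8288), (3, 2): np.float64(0.7399), (3, 0): np.float64(0.5143), (4, 0): np.float64(0.6524), (5, 2): np.float64(0.2409), (5, 0): np.float64(-0.3517), (6, 0): np.float64(1.1002), (7, 2): np.float64(0.6653)}
[-0.0001  0.      0.     -0.      0.     -0.      0.      0.      0.    ]
{(0, 2): np.float64(0.6555), (1, 0): np.float64(0.7374), (3, 2): np.float64(0.7102), (3, 0): np.float64(0.4397), (4, 0): np.float64(0.5748), (5, 2): np.float64(0.2635), (5, 0): np.float64(-0.3037), (6, 0): np.float64(0.957), (7, 2): np.float64(0.6389)}
[-0.0047  0.0014  0.0014 -0.0005  0.0006 -0.0026  0.0006  0.0011  0.0012]
```

```bash
python3 - <<'E'
import kin2; from kin2 import *
np.set_printoptions(precision=4,suppress=True)
base=[(0,2),(3,2),(5,2),(7,2)]
import itertools
ext=[(1,0),(1,1),(3,0),(3,1),(4,0),(4,1),(5,0),(5,1),(6,0),(6,1),(6,2)]
out=[]
for n in (0,1,2):
    for e in itertools.combinations(ext,n):
        kin2.C=base+list(e); k,r=fit(D,1e-4); out.append((np.abs(r).max(),n,e,k))
for n in (0,1,2):
    for o in sorted([o for o in out if o[1]==n],key=lambda o:o[0])[:5]: print(o)
E
```

```text
(np.float64(0.046156402378035505), 0, (), array([0.2789, 0.4455, 0.4819, 0.3728]))
(np.float64(0.005961802761407217), 1, ((1, 1),), array([ 0.2694,  0.4439,  0.4903,  0.3581, -0.0441]))
(np.float64(0.006048539265268382), 1, ((3, 1),), array([ 0.2485,  0.4531,  0.4894,  0.3471, -0.045 ]))
(np.float64(0.006048539265268549), 1, ((4, 1),), array([ 0.2485,  0.4531,  0.4894,  0.3471, -0.045 ]))
(np.float64(0.020547583259648894), 1, ((6, 1),), array([ 0.2727,  0.4433,  0.4835,  0.3646, -0.0403]))
(np.float64(0.02054758325964895), 1, ((5, 1),), array([ 0.2727,  0.4433,  0.4835,  0.3646, -0.0403]))
(np.float64(0.0002684145190590681), 2, ((1, 1), (3, 1)), array([ 0.2583,  0.4487,  0.49  ,  0.352 , -0.0223, -0.0234]))
(np.float64(0.0002684145190591791), 2, ((1, 1), (4, 1)), array([ 0.2583,  0.4487,  0.49  ,  0.352 , -0.0223, -0.0234]))
(np.float64(0.0024780056104210246), 2, ((1, 1), (5, 0)), array([ 0.2446,  0.4651,  0.4787,  0.3851, -0.045 , -0.0297]))
(np.float64(0.0028214917088045244), 2, ((3, 1), (5, 0)), array([ 0.2714,  0.433 ,  0.5008,  0.3203, -0.0461,  0.0284]))
(np.float64(0.0028214917088046354), 2, ((4, 1), (5, 0)), array([ 0.2714,  0.433 ,  0.5008,  0.3203, -0.0461,  0.0284]))
```

```bash
cat > ik.py <<'E'
from h import *
from scipy.optimize import least_squares
LO=np.array([-2.6,-.5,-1.47,.16,-1.27,.06,-2.6]);HI=np.array([2.6,2.12,1.34,2.42,4.41,2.06,2.6])
K=[(0,[0,0,.2583]),(1,[0,-.0223,0]),(3,[0,-.0234,.4487]),(5,[0,0,.49]),(7,[0,0,.352])]
TOOL=R.from_euler('y',-np.pi/2)
def FK(q):
    T=R.identity(); f=[T]
    for ax,sg,v in zip('zyzyzyz',[-1,1,-1,1,-1,1,-1],q): T=T*R.from_euler(ax,sg*v); f.append(T)
    return sum(f[i].apply(v) for i,v in K), T*TOOL
MID=(LO+HI)/2; HALF=(HI-LO)/2
def IK(pos,rot,q0,wm=.02,mar=.0):
    def f(q):
        p,r=FK(q); return np.concatenate([(p-pos)*20,(r.inv()*rot).as_rotvec()*5,wm*(q-q0)])
    o=least_squares(f,np.clip(q0,LO+mar+1e-3,HI-mar-1e-3),bounds=(LO+mar,HI-mar)); p,r=FK(o.x)
    return o.x,np.linalg.norm(p-pos),np.linalg.norm((r.inv()*rot).as_rotvec())
def tiltR(rp,yaw,tilt,flip=False):
    "tool on board frame with tool pitch reduced: tilt = angle from vertical at yaw 0; then rotated by yaw about n"
    a=np.radians(35)-tilt
    r0=boardR(rp,0,flip); v=R.from_euler('z',rp[2]).apply([0,1,0]); n=-r0.as_matrix()[:,0]
    return R.from_rotvec(n*yaw)*R.from_rotvec(v*a)*r0
E
python3 - <<'E'
from ik import *
np.set_printoptions(precision=2,suppress=True)
p=np.load("fit.npy"); st=read_state(); q=st['joint_positions']
print(FK(q)[0],st['ee_pos'])
sl,vl=p[5],p[6]; sc=p[3]-.040; vc=p[4]+.016
print("tool x at tilt 10deg",tiltR(p,0,np.radians(10)).as_matrix()[:,0])
def tcp(s,v,n,rot): # grasp point at (s,v,n)
    return b2w([s,v,n],p)[0]+rot.apply([.019,0,0])
for flip in (0,1):
  for tilt in (35,25,15,5):
    for yaw in (0,-30,-60,-90):
        y=np.radians(yaw); rot=tiltR(p,y,np.radians(tilt),flip)
        pos=tcp(sc-.058*np.cos(y),vc-.058*np.sin(y),.025,rot)
        best=None
        for t in range(6):
            q0=MID+HALF*np.random.default_rng(t).uniform(-.6,.6,7); 
            if t==0: q0=np.array([0,-.2,0,2,0,.9,1.6 if not flip else -1.6])
            s=IK(pos,rot,q0,.0,.03)
            if s[1]<.001 and s[2]<.01:
                m=np.min(np.minimum(s[0]-LO,HI-s[0]))
                if best is None or m>best[0]: best=(m,s[0])
        print(flip,tilt,yaw,best)
E
```

```text
[ 0.46 -0.06  0.16] [ 0.46 -0.06  0.16]
tool x at tilt 10deg [ 0.17  0.01 -0.98]
0 35 0 (np.float64(0.030000000052920583), array([ 1.35, -0.16, -1.16,  2.39, -0.91,  0.33,  2.57]))
0 35 -30 (np.float64(0.033709276378974806), array([ 1.54, -0.34, -1.36,  2.39, -1.18,  0.44,  2.18]))
0 35 -60 (np.float64(0.072844735361691), array([ 1.38, -0.25, -1.3 ,  2.35, -0.87,  0.35,  1.32]))
0 35 -90 (np.float64(0.1360412014355239), array([ 1.28, -0.15, -1.26,  2.28, -0.5 ,  0.32,  0.45]))
0 25 0 (np.float64(0.14178220467954405), array([ 0.8 , -0.04, -0.69,  2.28, -0.19,  0.47,  1.86]))
0 25 -30 (np.float64(0.13976096628862056), array([ 0.75, -0.04, -0.64,  2.28, -0.38,  0.48,  1.52]))
0 25 -60 (np.float64(0.15922854254374652), array([ 1.38, -0.04, -1.24,  2.26, -0.63,  0.48,  1.24]))
0 25 -90 (np.float64(0.15829162943363517), array([ 1.33, -0.04, -1.19,  2.26, -0.8 ,  0.43,  0.88]))
0 15 0 (np.float64(0.27458001890224004), array([ 0.69,  0.06, -0.63,  2.15,  0.01,  0.69,  1.67]))
0 15 -30 (np.float64(0.2874928421146685), array([ 1.14,  0.12, -1.02,  2.13, -0.19,  0.69,  1.41]))
0 15 -60 (np.floa
[... 1480 characters left out ...]
8]))
1 15 -30 (np.float64(0.2702608602618244), array([ 0.69,  0.06, -0.56,  2.15, -0.3 ,  0.69, -1.66]))
1 15 -60 (np.float64(0.24284711004833115), array([ 0.85,  0.07, -0.66,  2.18, -0.6 ,  0.65, -1.85]))
1 15 -90 (np.float64(0.18958715517248148), array([ 0.93,  0.06, -0.7 ,  2.23, -0.94,  0.58, -2.02]))
1 5 0 (np.float64(0.406111265287175), array([ 0.5 ,  0.16, -0.48,  2.01,  0.08,  0.9 , -1.54]))
1 5 -30 (np.float64(0.40545479902789516), array([ 0.66,  0.18, -0.52,  2.01, -0.24,  0.89, -1.68]))
1 5 -60 (np.float64(0.3476689586230668), array([ 0.74,  0.18, -0.49,  2.07, -0.61,  0.84, -1.78]))
1 5 -90 (np.float64(0.2587305803337552), array([ 1.06,  0.2 , -0.75,  2.16, -0.94,  0.73, -1.89]))
```

```bash
cat > plan.py <<'E'
from ik import *
np.set_printoptions(precision=3,suppress=True)
p=np.load("fit.npy"); sl,vl,yl=p[5],p[6],p[7]; sc=p[3]-.040; vc=p[4]+.016
def tcp(s,v,n,rot,back=0): return b2w([s,v,n],p)[0]+rot.apply([.019-back,0,0])
T15=np.radians(15)
E
python3 - <<'E'
from plan import *
st=read_state(); q=st['joint_positions']; print(q)
rot=tiltR(p,yl,T15)
for back in (.06,.0):
    pos=tcp(sl,vl,.026,rot,back); print(back,pos,*delta(pos,rot)); print(IK(pos,rot,q,.02,.02)); print(b2w([sl,vl,.03],p))
E
```

```text
[ 0.843 -0.429 -0.6    2.412 -0.726  0.596  2.353]
0.06 [ 0.472 -0.072  0.136] [ 31.103   1.838 -10.117] [ 0.021 -0.002  0.346]
(array([ 0.86 , -0.088, -0.735,  2.127, -0.138,  0.826,  1.807]), np.float64(5.138943225384068e-06), np.float64(4.297086934406954e-05))
[[ 0.481 -0.072  0.1  ]]
0.0 [ 0.488 -0.071  0.078] [87.55  22.175 -9.799] [ 0.021 -0.002  0.346]
(array([ 0.665,  0.046, -0.592,  2.16 , -0.009,  0.683,  1.69 ]), np.float64(6.129085755436492e-06), np.float64(5.311665088763105e-05))
[[ 0.481 -0.072  0.1  ]]
```

Emit:
{"api": "arm_command", "payload": {
  "targets": [
    [120,0,0,-5,0.01,0,0.15],
    [120,0,0,-10,0.02,0,0.35],
    [120,0,0,-10,0.02,0,0.35],
    [120,10,2,-10,0.02,0,0.35],
    [120,10,2,-10,0.02,0,0.35],
    [120,10,2,-10,0.02,0,0.35],
    [120,10,2,-10,0.02,0,0.35]
  ]
}}

```text
time: 3.4
ee_pos: [0.4589, -0.0733, 0.1529]
eef_rot: [0.568, -0.422, -0.441, -0.552]
ft_force: [0.9, 0.9, -1.0]
width: 0.0462
```

```bash
python3 - <<'E'
from plan import *
st=read_state(); q=st['joint_positions']; print(q,st['joint_vel'],st['ee_pos'])
rot=tiltR(p,yl,T15)
for back in (.06,.0):
    pos=tcp(sl,vl,.026,rot,back); print(back,*delta(pos,rot))
E
```

```text
[ 1.099 -0.173 -0.917  2.124 -0.245  0.883  1.913] [ 0.003 -0.004 -0.001 -0.011  0.006  0.004 -0.002] [ 0.459 -0.073  0.153]
0.06 [19.689 -8.704  0.834] [ 0.    -0.003 -0.004]
0.0 [79.688 -8.965  1.021] [ 0.    -0.003 -0.004]
```

Emit:
{"api": "arm_command", "payload": {
  "targets": [
    [120,10,-9,1,0,0,0],
    [120,20,-9,1,0,0,0],
    [120,20,-9,1,0,0,0]
  ]
}}

```text
time: 3.7
ee_pos: [0.4725, -0.0717, 0.135]
eef_rot: [0.567, -0.422, -0.442, -0.552]
ft_force: [-0.3, 0.1, -0.1]
width: 0.0459
```

```bash
python3 - <<'E'
from plan import *
t=camera("top");s=camera("side")
st=read_state(); q=st['joint_positions']; print(q,st['ee_pos'])
rot=tiltR(p,yl,T15)
for back in (.06,.0):
    pos=tcp(sl,vl,.026,rot,back); print(back,*delta(pos,rot))
print(proj("top",st['ee_pos'])+.5,proj("side",st['ee_pos'])+.5)
crop(t,270,130,90,95,6,"ct2.png"); crop(s,255,160,110,90,7,"cs2.png")
E
```

```text
[ 1.111 -0.094 -0.969  2.115 -0.163  0.832  1.835] [ 0.473 -0.072  0.136]
0.06 [-0.249  0.408 -0.005] [-0.    -0.002 -0.005]
0.0 [59.75   0.105  0.131] [-0.    -0.002 -0.005]
[[317.258 195.05 ]] [[321.57  208.153]]
```

View pics/ct2.png

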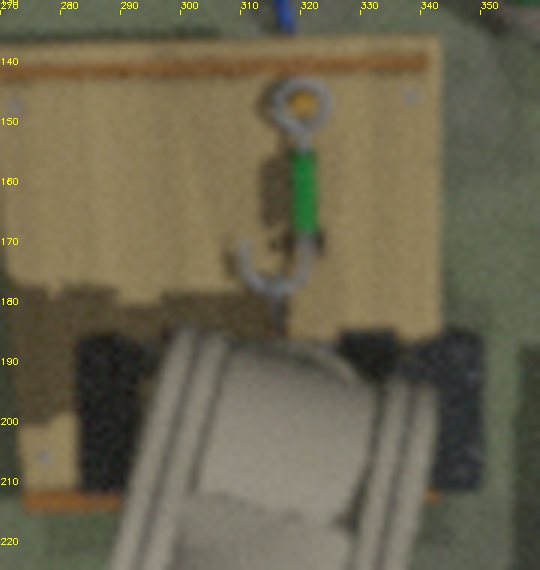

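View pics/cs2.png

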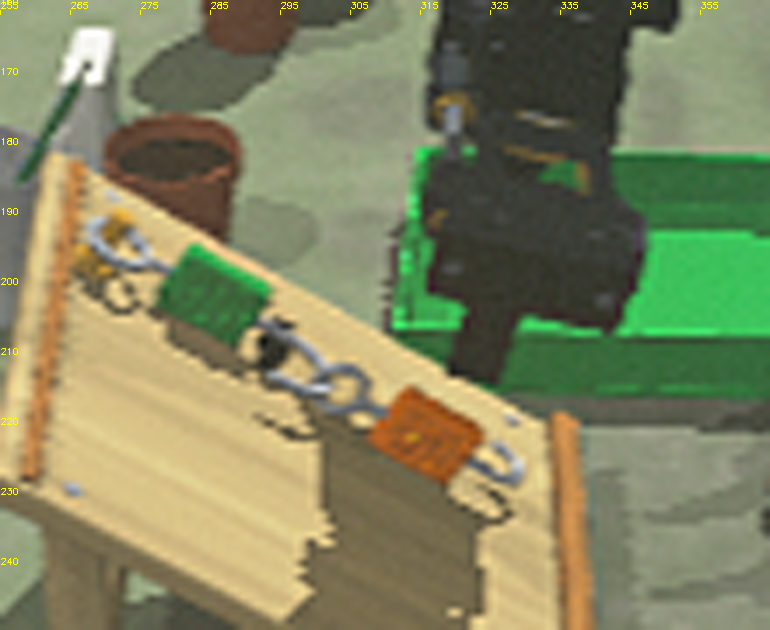

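```bash
python3 - <<'E'
from plan import *
st=read_state(); r=R.from_quat(st['eef_rot']); e=st['ee_pos']
for z in (.023,.038):
  for y in (-.0095,.0095):
    print(z,y,proj("side",e+r.apply([0,y,z]))+.5)
E
```

```text
0.023 -0.0095 [[318.275 212.092]]
0.023 0.0095 [[324.937 213.5  ]]
0.038 -0.0095 [[318.268 215.192]]
0.038 0.0095 [[324.996 216.608]]
```

Emit:
{"api": "arm_command", "payload": {
  "targets": [
    [120,20,0,0,0,0,0],
    [120,40,0,0,0,0,0],
    [120,50,0,0,0,0,0],
    [120,56,0,0,0,0,0],
    [120,60,0,0,0,0,0],
    [120,60,0,0,0,0,0]
  ],
  "newtons": 15
}}

```text
time: 4.4
ee_pos: [0.4886, -0.0717, 0.0783]
eef_rot: [0.568, -0.422, -0.441, -0.552]
ft_force: [-0.2, -0.3, 0.6]
width: 0.0458
```

```bash
python3 - <<'E'
from plan import *
t=camera("top");s=camera("side")
st=read_state(); print(st['joint_positions'],st['ft_force'])
rot=tiltR(p,yl,T15)
pos=tcp(sl,vl,.026,rot,0); print(*delta(pos,rot))
crop(t,270,130,90,95,6,"ct3.png"); crop(s,255,160,110,90,7,"cs3.png")
E
```

```text
[ 1.072  0.095 -1.01   2.14   0.083  0.695  1.625] [0.502 0.559 0.405]
[0.344 1.117 0.478] [-0.    -0.003 -0.004]
```

View pics/cs3.png

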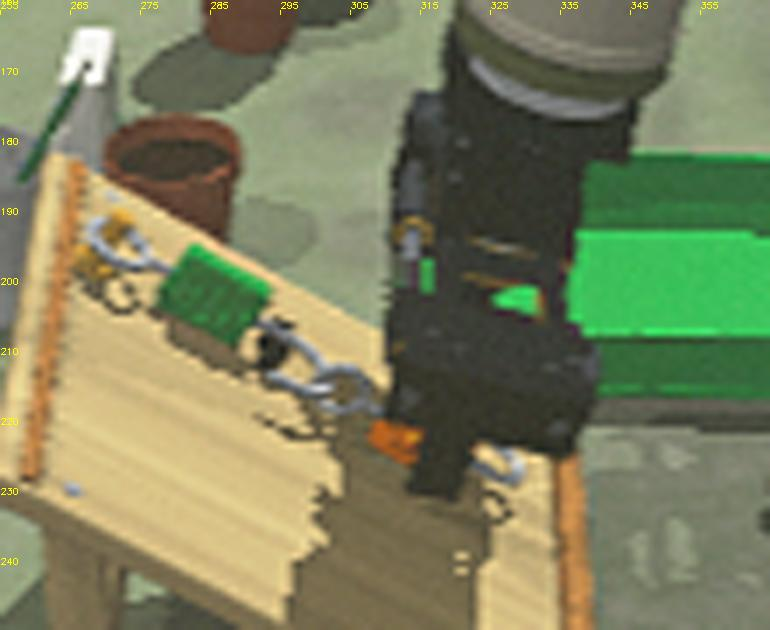

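Emit:
{"api": "arm_command", "payload": {
  "targets": [
    [120,-1,-3,0,0,0,0],
    [180,-1,-3,0,0,0,0],
    [220,-1,-3,0,0,0,0],
    [255,-1,-3,0,0,0,0],
    [255,-1,-3,0,0,0,0],
    [255,-1,-3,0,0,0,0]
  ],
  "newtons": 15
}}

```text
time: 5.1
ee_pos: [0.4913, -0.0715, 0.08]
eef_rot: [0.568, -0.422, -0.441, -0.552]
ft_force: [0.5, 0.5, 0.1]
width: 0.0143
```

```bash
python3 - <<'E'
from plan import *
t=camera("top");s=camera("side")
st=read_state(); print(st['joint_positions'],st['ft_force'],st['width'],st['ee_pos'])
rot=tiltR(p,yl,T15)
pos=tcp(sl,vl,.026,rot,0); print(*delta(pos,rot))
crop(t,290,130,60,65,9,"ct3.png"); crop(s,275,180,70,60,11,"cs3.png")
E
```

```text
[ 1.069  0.101 -1.009  2.133  0.09   0.7    1.618] [ 0.034 -0.244  0.465] 0.01197786680830517 [ 0.491 -0.072  0.08 ]
[0.916 3.788 0.348] [-0.    -0.003 -0.004]
```

View pics/cs3.png

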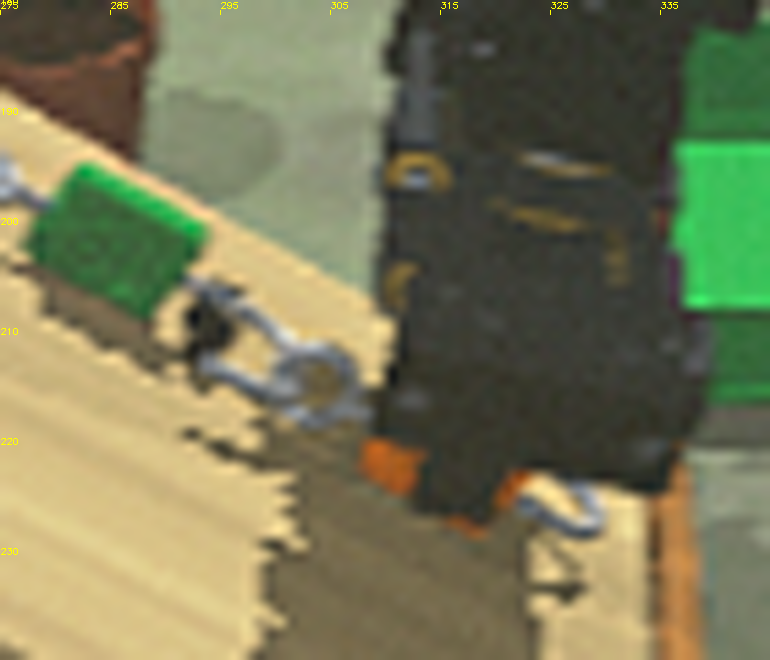

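View pics/ct3.png

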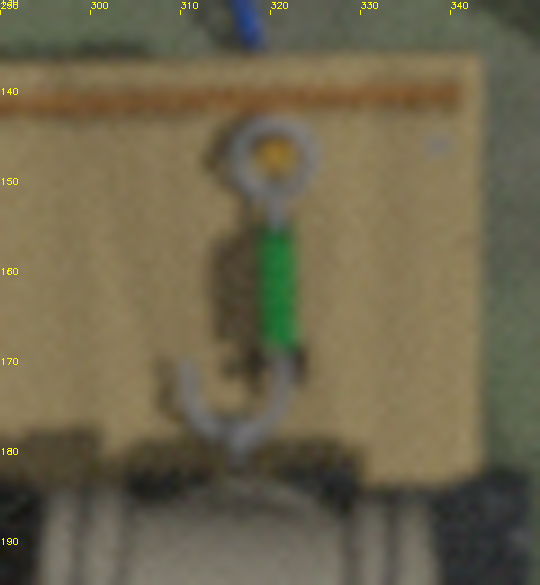

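Emit:
{"api": "arm_command", "payload": {
  "targets": [
    [255,-1,-1,0,0,0,0],
    [255,-3,-3,0,0,0,0],
    [255,-3,-5,0,0,0,0],
    [255,-3,-5,0,0,0,0]
  ]
}}

```text
time: 5.6
ee_pos: [0.4958, -0.0714, 0.0845]
eef_rot: [0.568, -0.422, -0.441, -0.552]
ft_force: [-0.1, -0.0, -0.2]
width: 0.0118
```

```bash
python3 - <<'E'
from plan import *
t=camera("top");s=camera("side")
st=read_state(); print(st['joint_positions'],st['ft_force'],st['width'],st['ee_pos'])
rot=tiltR(p,yl,T15)
pos=tcp(sl,vl,.026,rot,0); print(*delta(pos,rot))
crop(t,290,130,60,65,9,"ct4.png"); crop(s,275,180,70,60,11,"cs4.png")
E
```

```text
[ 1.065  0.104 -1.009  2.12   0.095  0.711  1.613] [-0.946  0.537 -0.531] 0.011860529251910716 [ 0.495 -0.071  0.084]
[3.931 8.919 0.329] [-0.    -0.003 -0.004]
```

View pics/cs4.png

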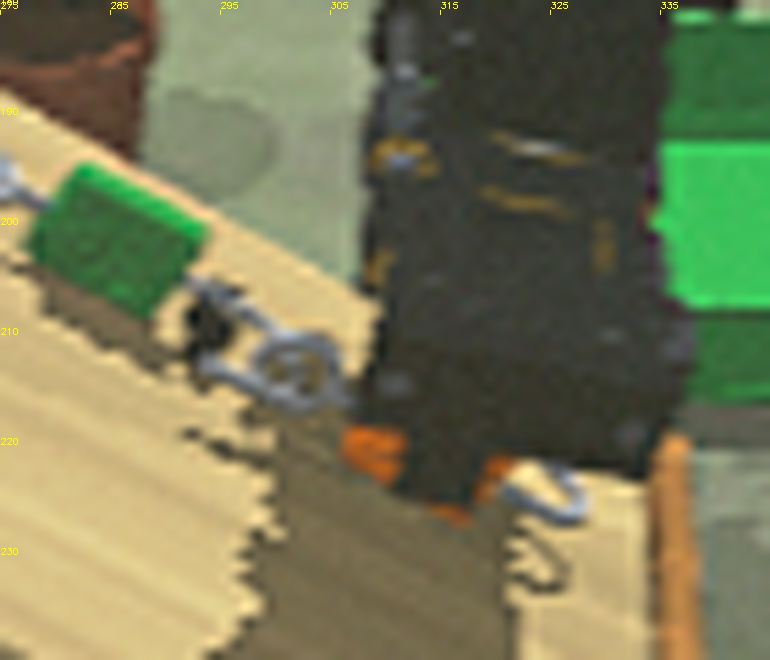

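View pics/ct4.png

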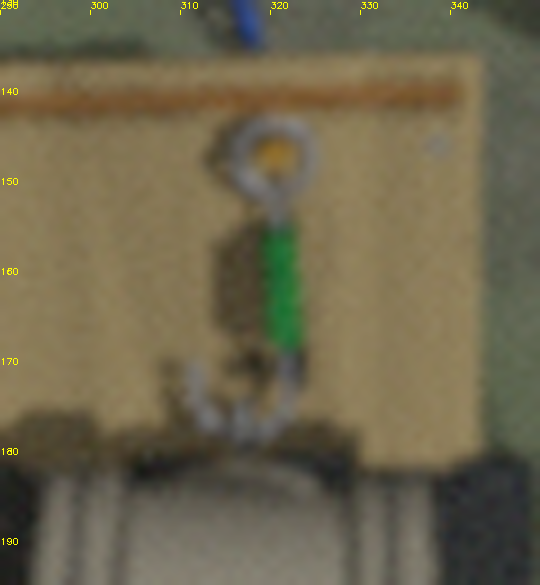

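```bash
cat >> plan.py <<'E'
DS=.0022
nW=-boardR(p,0).as_matrix()[:,0]; sW=-boardR(p,0).as_matrix()[:,1]; vW=boardR(p,0).as_matrix()[:,2]
def swing(deg,step,piv=None,extra=(0,0,0)):
    st=read_state(); e=st['ee_pos']; r=R.from_quat(st['eef_rot']); q=st['joint_positions']
    if piv is None: piv=b2w([sc+DS,vc,.0145],p)[0]
    k=int(round(abs(deg)/step))
    for i in range(1,k+1):
        a=np.radians(deg)*i/k; Q=R.from_rotvec(nW*a)
        pos=piv+Q.apply(e-piv)+(sW*extra[0]+vW*extra[1]+nW*extra[2])*i/k; rot=Q*r
        d,t=delta(pos,rot,(e,r)); q,pe,re=IK(pos,rot,q,.02,.0)
        print([255]+[round(float(x)*2)/2 for x in d]+[round(float(x),3) for x in t], q.round(2), round(pe*1e3,1))
def where():
    st=read_state(); r=R.from_quat(st['eef_rot']); g=st['ee_pos']+r.apply([-.019,0,0])
    f=b2w([0,0,0],p)[0]; print("grasp svn mm",((g-f)@np.stack([sW,vW,nW],1)*1000).round(1),"yaw",np.degrees(np.arctan2(r.as_matrix()[:,2]@-sW,r.as_matrix()[:,2]@vW)).round(1),
      "t",round(st['time'],2),"F",st['ft_force'].round(2),"w",round(st['width']*1e3,1),"q",st['joint_positions'].round(2))
E
python3 - <<'E'
from plan import *
where(); swing(-30,5)
print(b2w([sc,vc,.0145],p))
E
```

```text
grasp svn mm [ 93.9 -31.8  26.6] yaw -0.2 t 5.7 F [-0.95  0.54 -0.53] w 11.9 q [ 1.07  0.1  -1.01  2.12  0.09  0.71  1.61]
[255, 0.0, 0.0, 5.5, 0.082, -0.03, 0.0] [ 1.07  0.11 -1.01  2.12  0.05  0.71  1.58] 0.0
[255, 0.0, -0.5, 11.0, 0.164, -0.06, 0.0] [ 1.08  0.11 -1.    2.12  0.    0.71  1.54] 0.0
[255, -0.5, -1.5, 16.5, 0.246, -0.091, 0.001] [ 1.09  0.11 -1.    2.12 -0.05  0.71  1.51] 0.0
[255, -1.0, -2.5, 21.5, 0.328, -0.121, 0.001] [ 1.1   0.12 -1.    2.12 -0.09  0.71  1.48] 0.0
[255, -1.5, -4.5, 27.0, 0.409, -0.151, 0.001] [ 1.11  0.12 -1.    2.12 -0.14  0.7   1.44] 0.0
[255, -2.5, -6.5, 32.0, 0.491, -0.181, 0.001] [ 1.12  0.12 -1.    2.12 -0.19  0.7   1.41] 0.0
[[ 0.542 -0.067  0.124]]
```

Emit:
{"api": "arm_command", "payload": {
  "targets": [
    [255,0,0,5.5,0.08,-0.03,0],
    [255,0,-0.5,11,0.16,-0.06,0],
    [255,-0.5,-1.5,16.5,0.25,-0.09,0],
    [255,-1,-2.5,21.5,0.33,-0.12,0],
    [255,-1.5,-4.5,27,0.41,-0.15,0],
    [255,-2.5,-6.5,32,0.49,-0.18,0],
    [255,-2.5,-6.5,32,0.49,-0.18,0]
  ]
}}

```text
time: 6.4
ee_pos: [0.4998, -0.0394, 0.0881]
eef_rot: [-0.375, 0.466, 0.374, 0.709]
ft_force: [0.1, 0.8, -0.2]
width: 0.0118
```

```bash
python3 - <<'E'
from plan import *
t=camera("top");s=camera("side"); where()
crop(t,290,130,60,65,9,"ct5.png"); crop(s,275,180,70,60,11,"cs5.png")
E
```

```text
grasp svn mm [99.8 -3.3 26.6] yaw -29.9 t 6.5 F [-0.14  0.07 -0.89] w 11.6 q [ 1.12  0.11 -1.    2.13 -0.19  0.7   1.41]
```

View pics/cs5.png

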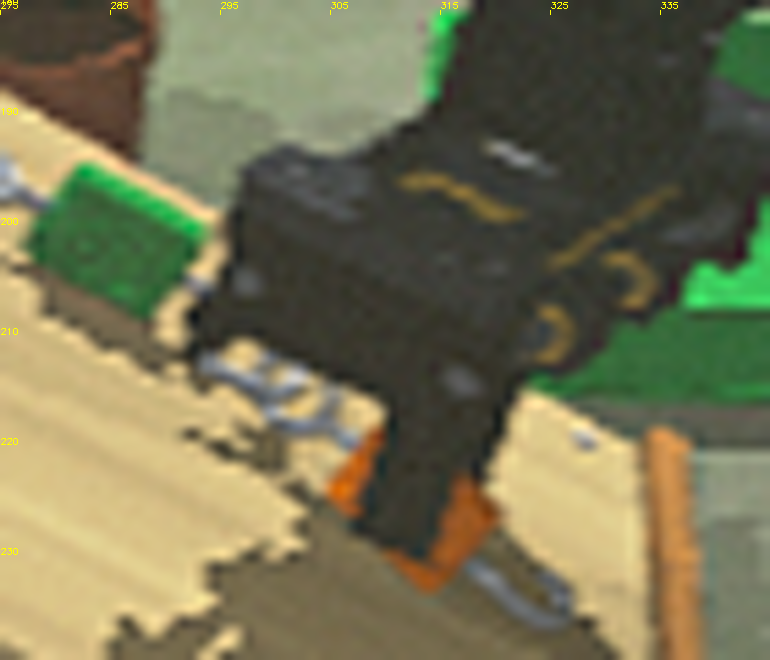

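View pics/ct5.png

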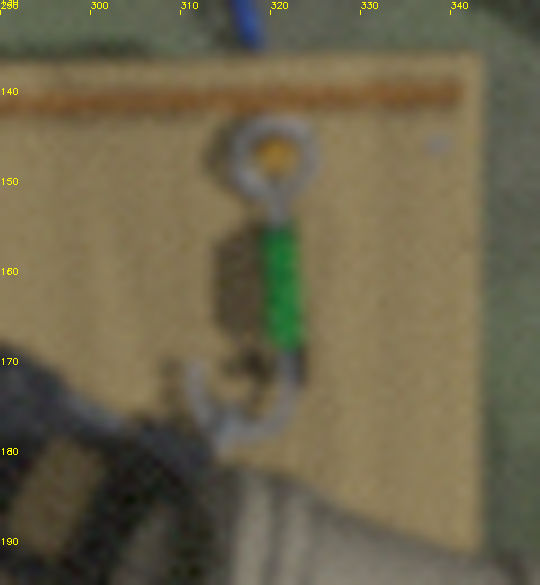

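```bash
python3 - <<'E'
from plan import *
swing(-30,5)
E
```

```text
[255, 0.0, 0.0, 5.5, 0.082, -0.03, 0.0] [ 1.13  0.12 -1.    2.13 -0.24  0.69  1.38] 0.0
[255, 0.0, -0.5, 11.0, 0.164, -0.06, 0.001] [ 1.15  0.12 -1.    2.13 -0.3   0.68  1.35] 0.0
[255, -0.5, -1.5, 16.5, 0.246, -0.09, 0.001] [ 1.16  0.12 -1.    2.14 -0.35  0.68  1.32] 0.0
[255, -1.0, -2.5, 22.0, 0.328, -0.12, 0.001] [ 1.17  0.12 -1.    2.14 -0.4   0.67  1.29] 0.0
[255, -1.5, -4.5, 27.0, 0.41, -0.15, 0.001] [ 1.18  0.11 -1.    2.15 -0.46  0.66  1.26] 0.0
[255, -2.5, -6.5, 32.0, 0.492, -0.18, 0.002] [ 1.19  0.11 -1.    2.16 -0.51  0.65  1.23] 0.0
```

Emit:
{"api": "arm_command", "payload": {
  "targets": [
    [255,0,0,5.5,0.08,-0.03,0],
    [255,0,-0.5,11,0.16,-0.06,0],
    [255,-0.5,-1.5,16.5,0.25,-0.09,0],
    [255,-1,-2.5,22,0.33,-0.12,0],
    [255,-1.5,-4.5,27,0.41,-0.15,0],
    [255,-2.5,-6.5,32,0.49,-0.18,0],
    [255,-2.5,-6.5,32,0.49,-0.18,0]
  ]
}}

```text
time: 7.2
ee_pos: [0.5168, -0.0144, 0.1008]
eef_rot: [-0.158, 0.477, 0.283, 0.817]
ft_force: [0.1, -0.5, -1.1]
width: 0.012
```

```bash
python3 - <<'E'
from plan import *
t=camera("top");s=camera("side"); where()
crop(t,290,130,60,65,9,"ct6.png"); crop(s,275,180,70,60,11,"cs6.png")
swing(-30,5)
E
```

```text
grasp svn mm [119.5  18.6  26.6] yaw -59.8 t 7.3 F [-0.61  0.06 -0.41] w 11.9 q [ 1.19  0.11 -1.    2.16 -0.51  0.65  1.24]
[255, 0.0, 0.0, 5.5, 0.082, -0.03, 0.0] [ 1.2   0.11 -1.01  2.17 -0.57  0.63  1.21] 0.0
[255, 0.0, -0.5, 11.0, 0.164, -0.06, 0.0] [ 1.21  0.11 -1.01  2.18 -0.63  0.62  1.18] 0.0
[255, -0.5, -1.5, 16.5, 0.246, -0.09, 0.001] [ 1.22  0.1  -1.01  2.19 -0.68  0.61  1.15] 0.0
[255, -1.0, -3.0, 22.0, 0.328, -0.12, 0.001] [ 1.23  0.1  -1.01  2.2  -0.74  0.6   1.13] 0.0
[255, -1.5, -4.5, 27.0, 0.41, -0.15, 0.001] [ 1.24  0.1  -1.02  2.21 -0.81  0.58  1.11] 0.0
[255, -2.5, -7.0, 32.0, 0.492, -0.18, 0.001] [ 1.25  0.09 -1.02  2.22 -0.87  0.57  1.08] 0.0
```

View pics/cs6.png

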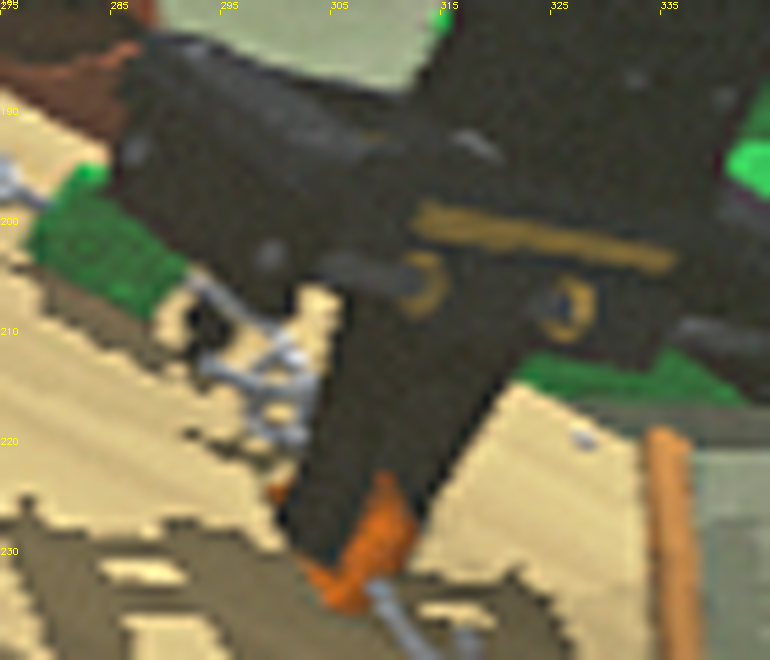

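View pics/ct6.png

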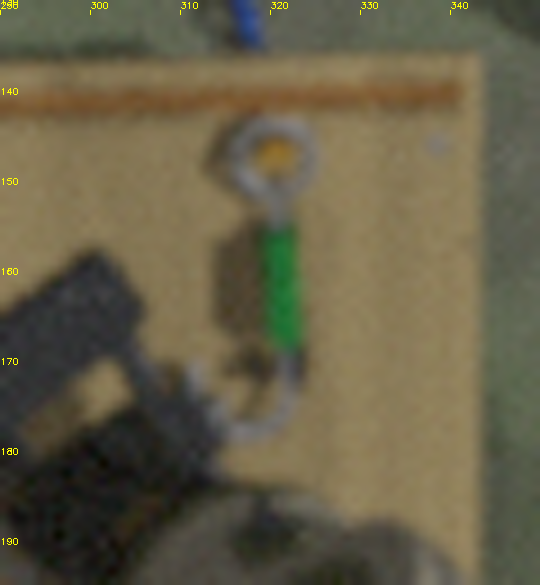

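Emit:
{"api": "arm_command", "payload": {
  "targets": [
    [255,0,0,5.5,0.08,-0.03,0],
    [255,0,-0.5,11,0.16,-0.06,0],
    [255,-0.5,-1.5,16.5,0.25,-0.09,0],
    [255,-1,-3,22,0.33,-0.12,0],
    [255,-1.5,-4.5,27,0.41,-0.15,0],
    [255,-2.5,-7,32,0.49,-0.18,0],
    [255,-2.5,-7,32,0.49,-0.18,0]
  ]
}}

```text
time: 8.0
ee_pos: [0.5423, -0.0036, 0.1187]
eef_rot: [0.07, 0.457, 0.172, 0.87]
ft_force: [-0.8, -0.7, -0.8]
width: 0.0117
```

```bash
python3 - <<'E'
from plan import *
t=camera("top");s=camera("side"); where()
crop(t,290,130,60,65,9,"ct7.png"); crop(s,265,170,70,75,9,"cs7.png")
st=read_state(); r=R.from_quat(st['eef_rot']); print("s,v,n in tool", (r.inv().apply(np.stack([sW,vW,nW]))).round(3))
q=st['joint_positions']
for ds in (.01,.02,.03,.04):
    print(IK(st['ee_pos']+sW*ds,r,q,.02,0))
print(IK(st['ee_pos']+sW*.03+nW*.05,r,q,.02,0))
E
```

```text
grasp svn mm [147.6  27.5  26.5] yaw -89.6 t 8.1 F [ 0.24 -0.29 -0.58] w 12.1 q [ 1.25  0.09 -1.02  2.22 -0.87  0.57  1.09]
s,v,n in tool [[-0.003 -0.005  1.   ]
 [ 0.342  0.94   0.006]
 [-0.94   0.342 -0.001]]
(array([ 1.238,  0.102, -1.019,  2.196, -0.839,  0.569,  1.049]), np.float64(4.0786726548175755e-07), np.float64(3.4569346850875186e-06))
(array([ 1.221,  0.111, -1.012,  2.175, -0.809,  0.57 ,  1.013]), np.float64(7.998659925274764e-07), np.float64(6.788247301275226e-06))
(array([ 1.203,  0.12 , -1.004,  2.153, -0.779,  0.572,  0.977]), np.float64(1.1868462025481164e-06), np.float64(1.003616513151403e-05))
(array([ 1.183,  0.13 , -0.994,  2.131, -0.75 ,  0.574,  0.943]), np.float64(1.5632419120326477e-06), np.float64(1.3179269728680587e-05))
(array([ 1.269, -0.08 , -0.977,  2.173, -0.922,  0.76 ,  1.049]), np.float64(1.6034184664819434e-06), np.float64(1.3183853223904397e-06))
```

View pics/cs7.png

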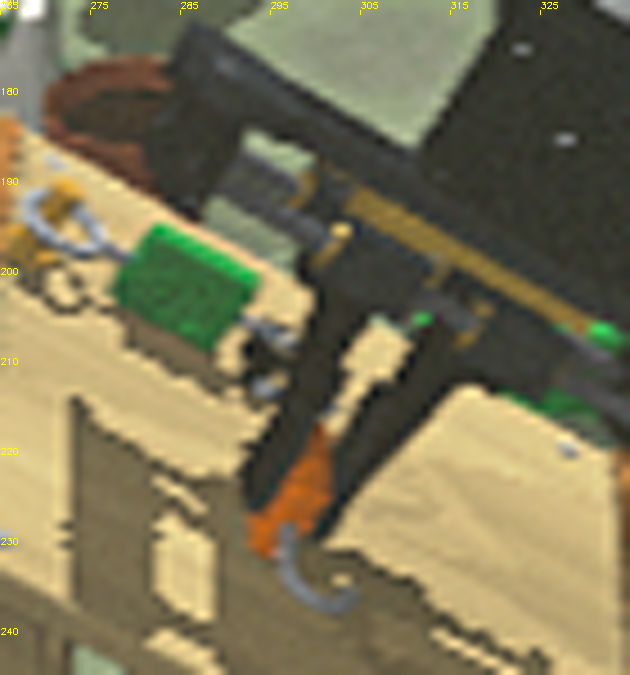

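View pics/ct7.png

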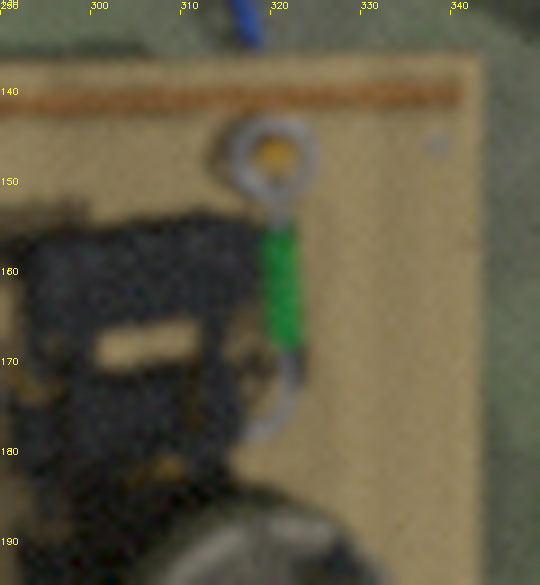

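Emit:
{"api": "arm_command", "payload": {
  "targets": [
    [255,0,0,5,0,0,0],
    [255,0,0,10,0,0,0],
    [255,0,0,16,0,0,0],
    [255,0,0,22,0,0,0],
    [255,0,0,28,0,0,0],
    [255,0,0,32,0,0,0],
    [255,0,0,32,0,0,0]
  ]
}}

```text
time: 8.8
ee_pos: [0.5693, -0.0025, 0.1377]
eef_rot: [0.07, 0.457, 0.172, 0.87]
ft_force: [0.1, 0.2, -0.4]
width: 0.0116
```

```bash
python3 - <<'E'
from plan import *
t=camera("top");s=camera("side"); where()
crop(t,290,130,60,65,9,"ct8.png"); crop(s,255,170,70,75,9,"cs8.png")
E
```

```text
grasp svn mm [179.7  27.6  26.5] yaw -89.9 t 8.9 F [ 0.18 -0.49 -0.61] w 11.9 q [ 1.2   0.12 -1.01  2.15 -0.78  0.57  0.97]
```

View pics/cs8.png

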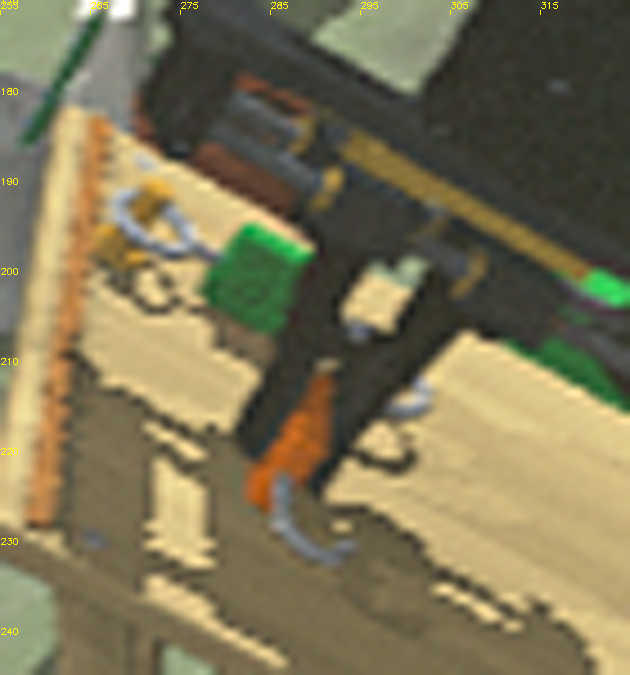

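View pics/ct8.png

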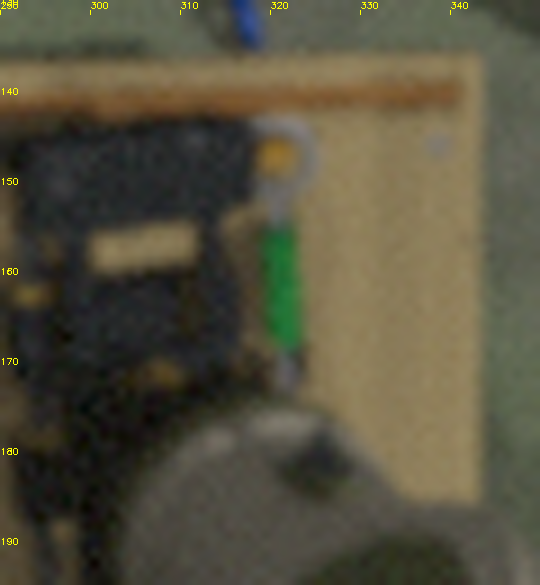

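```bash
cat >> plan.py <<'E'
NT=np.array([-np.cos(np.radians(20)),np.sin(np.radians(20)),0]); XT=np.array([-np.sin(np.radians(20)),-np.cos(np.radians(20)),0])
def flatR(psi,nt=NT,xt=XT):
    "tool rot such that hanger normal nt->world z and hanger x axis xt-> heading psi"
    A=np.stack([xt,np.cross(nt,xt),nt],1); c,s=np.cos(psi),np.sin(psi)
    B=np.array([[c,-s,0],[s,c,0],[0,0,1]]); return R.from_matrix(B@A.T)
E
python3 - <<'E'
from plan import *
st=read_state(); q=st['joint_positions']; r=R.from_quat(st['eef_rot'])
print(r.inv().apply(nW),NT,r.inv().apply(-vW),XT)
for k in range(-4,8):
    psi=.227+k*np.pi/4
    rot=flatR(psi); pos=np.array([.4555,.3339,.004+.026])+rot.apply([.019,0,0])
    s=IK(pos,rot,q,.02,.02); m=np.minimum(s[0]-LO,HI-s[0]).min()
    print(k*45,s[0],round(s[1]*1e3,2),round(s[2],3),"mar",m.round(2),"dq",np.abs(s[0]-q).max().round(2))
E
```

```text
[-0.94   0.342 -0.001] [-0.94   0.342  0.   ] [-0.342 -0.94  -0.002] [-0.342 -0.94   0.   ]
-180 [-0.612  0.274 -0.235  2.09   0.51   0.55  -2.58 ] 0.02 0.0 mar 0.02 dq 3.55
-135 [-0.222  0.296 -0.455  2.083  0.007  0.465 -1.203] 0.01 0.0 mar 0.34 dq 2.17
-90 [ 0.018  0.465 -0.629  1.902 -0.095  0.745 -0.251] 0.01 0.0 mar 0.52 dq 1.22
-45 [-0.015  0.642 -0.678  1.668  0.073  1.088  0.359] 0.01 0.0 mar 0.75 dq 1.22
0 [-0.143  0.753 -0.701  1.507  0.287  1.346  0.92 ] 0.01 0.0 mar 0.71 dq 1.35
45 [-0.25   0.768 -0.738  1.503  0.522  1.436  1.484] 0.01 0.0 mar 0.62 dq 1.46
90 [-1.637  1.019  1.32   1.895 -1.009  1.146 -2.58 ] 42.61 0.376 mar 0.02 dq 3.55
135 [-1.882  0.88   1.287  1.969 -0.673  0.864 -2.457] 0.02 0.0 mar 0.05 dq 3.42
180 [-0.612  0.274 -0.235  2.09   0.51   0.55  -2.58 ] 0.02 0.0 mar 0.02 dq 3.55
225 [-0.222  0.296 -0.455  2.083  0.007  0.465 -1.203] 0.01 0.0 mar 0.34 dq 2.17
270 [ 0.018  0.465 -0.629  1.902 -0.095  0.745 -0.251] 0.01 0.0 mar 0.52 dq 1.22
315 [-0.015  0.642 -0.678  1.668  0.073  1.088  0.359] 0.01 0.0 mar 0.75 dq 1.22
```

Emit:
{"api": "arm_command", "payload": {
  "targets": [
    [255,-9,3,0,0,0,0],
    [255,-19,7,0,0,0,0],
    [255,-38,24,0,0,0,0],
    [255,-66,60,0,0,0,0],
    [255,-90,95,0,0,0,0],
    [255,-90,95,0,0,0,0],
    [255,-90,95,0,0,0,0]
  ]
}}

```text
time: 9.6
ee_pos: [0.4991, 0.0534, 0.2338]
eef_rot: [0.068, 0.457, 0.171, 0.87]
ft_force: [-0.1, 0.5, -1.0]
width: 0.0118
```

```bash
python3 - <<'E'
from plan import *
t=camera("top");s=camera("side"); where()
crop(t,260,130,95,90,6,"ct9.png"); crop(s,245,150,110,90,7,"cs9.png")
st=read_state(); print(st['ee_pos'])
rot=flatR(.227); g=np.array([.4555,.3339,.004+.026])+rot.apply([.019,0,0])
print(g,delta(g+[0,0,.2],rot),delta(g+[0,0,.2],rot,(g,rot))[0])
E
```

```text
grasp svn mm [179.4  85.5 143.1] yaw -89.9 t 9.7 F [-0.28 -0.38  0.04] w 11.7 q [ 1.23 -0.42 -0.91  2.22 -1.09  1.    0.99]
[0.499 0.053 0.232]
[0.449 0.332 0.012] (array([ 90.86 , 266.594, -43.054]), array([-1.443,  0.994,  0.535])) [-187.939   68.404    0.   ]
```

View pics/cs9.png

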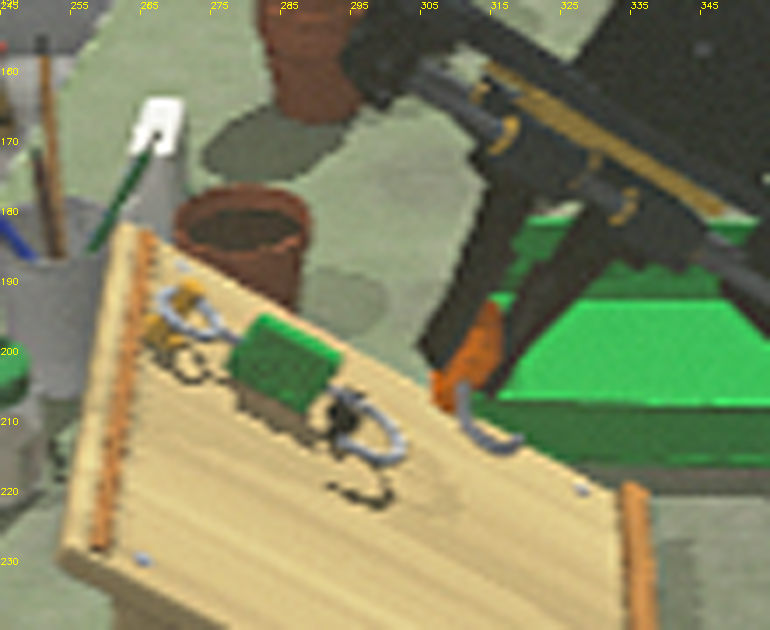

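View pics/ct9.png

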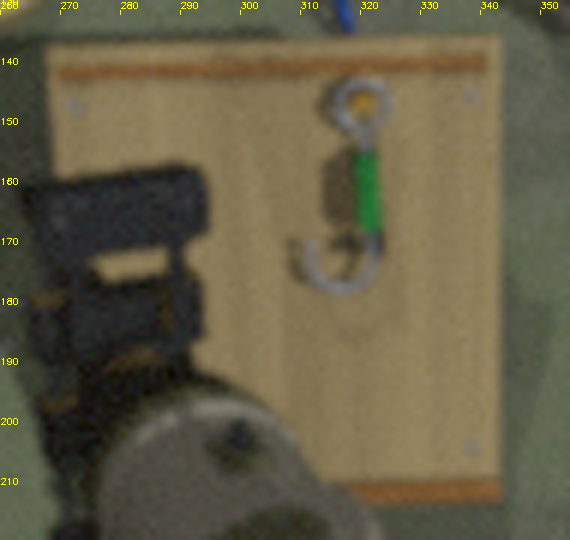

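```bash
cat >> plan.py <<'E'
from scipy.spatial.transform import Slerp
def simpath(pos,rot,n=8,frm=None,q=None):
    st=read_state()
    e,r=(st['ee_pos'],R.from_quat(st['eef_rot'])) if frm is None else frm
    q=st['joint_positions'] if q is None else q
    S=Slerp([0,1],R.concatenate([r,rot]))
    for i in range(1,n+1):
        q,pe,re=IK(e+(pos-e)*i/n,S(i/n),q,.02,0.); print(q.round(2),"err",round(pe*1e3,2),round(re,3),"mar",np.minimum(q-LO,HI-q).min().round(2))
    return q
E
python3 - <<'E'
from plan import *
rot=flatR(.227); g=np.array([.4555,.3339,.004+.026])+rot.apply([.019,0,0])
simpath(g+[0,0,.2],rot)
E
```

```text
[ 1.24 -0.34 -1.    2.13 -0.95  1.05  1.02] err 0.0 0.0 mar 0.16
[ 1.25 -0.24 -1.13  2.03 -0.78  1.1   1.02] err 0.0 0.0 mar 0.26
[ 1.19 -0.05 -1.26  1.93 -0.51  1.1   0.91] err 0.0 0.0 mar 0.21
[ 0.91  0.16 -1.23  1.82 -0.2   1.16  0.77] err 0.0 0.0 mar 0.24
[ 0.67  0.32 -1.17  1.71 -0.01  1.28  0.71] err 0.0 0.0 mar 0.3
[ 0.44  0.45 -1.13  1.59  0.14  1.42  0.71] err 0.0 0.0 mar 0.34
[ 0.23  0.57 -1.1   1.46  0.25  1.57  0.75] err 0.0 0.0 mar 0.37
[ 0.04  0.68 -1.06  1.33  0.35  1.72  0.81] err 0.0 0.0 mar 0.34
```

Emit:
{"api": "arm_command", "payload": {
  "targets": [
    [255,7,20,-3,-0.11,0.08,0.04],
    [255,14,41,-6,-0.22,0.15,0.08],
    [255,21,62,-10,-0.33,0.23,0.12],
    [255,28,82,-13,-0.44,0.31,0.16],
    [255,35,103,-16,-0.55,0.38,0.21],
    [255,42,123,-20,-0.67,0.46,0.25],
    [255,49,144,-23,-0.78,0.54,0.29],
    [255,56,164,-26,-0.89,0.61,0.33],
    [255,63,184,-30,-1,0.69,0.37],
    [255,70,205,-33,-1.11,0.76,0.41]
  ]
}}

```text
time: 10.7
ee_pos: [0.4624, 0.2645, 0.2162]
eef_rot: [-0.322, 0.555, 0.526, 0.558]
ft_force: [0.1, 0.4, 1.4]
width: 0.0121
```

```bash
python3 - <<'E'
from plan import *
where(); st=read_state(); print(st['ee_pos'])
rot=flatR(.227); g=np.array([.4555,.3339,.004+.026])+rot.apply([.019,0,0])
print(delta(g+[0,0,.1],rot))
E
```

```text
grasp svn mm [159.7 300.6 141.4] yaw -21.2 t 10.7 F [0.1  0.37 1.44] w 12.1 q [ 0.57  0.46 -1.25  1.64  0.15  1.35  0.62]
[0.462 0.265 0.216]
(array([117.573,   5.239,  42.032]), array([-0.443,  0.314,  0.162]))
```

Emit:
{"api": "arm_command", "payload": {
  "targets": [
    [255,10,2,15,-0.11,0.08,0.04],
    [255,30,3,30,-0.22,0.16,0.08],
    [255,60,5,42,-0.33,0.24,0.12],
    [255,90,5,42,-0.44,0.31,0.16],
    [255,118,5,42,-0.44,0.31,0.16],
    [255,118,5,42,-0.44,0.31,0.16],
    [255,118,5,42,-0.44,0.31,0.16]
  ]
}}

```text
time: 11.4
ee_pos: [0.4491, 0.3321, 0.1128]
eef_rot: [-0.467, 0.53, 0.62, 0.341]
ft_force: [-0.9, -0.7, 0.9]
width: 0.0118
```

```bash
python3 - <<'E'
from plan import *
t=camera("top");s=camera("side");where(); st=read_state(); print(st['ee_pos'])
crop(t,150,150,100,100,6,"ct10.png"); crop(s,240,240,160,160,4,"cs10.png")
rot=flatR(.227); g=np.array([.4555,.3339,.004+.026])+rot.apply([.019,0,0])
print(delta(g+[0,0,.002],rot))
E
```

```text
grasp svn mm [ 96.1 374.1  61.6] yaw 8.4 t 11.5 F [ 0.62 -0.08  0.69] w 12.0 q [ 0.08  0.79 -1.1   1.44  0.46  1.57  0.76]
[0.45  0.332 0.115]
(array([ 94.963, -32.907,   0.557]), array([-0.007,  0.004,  0.007]))
```

View pics/cs10.png

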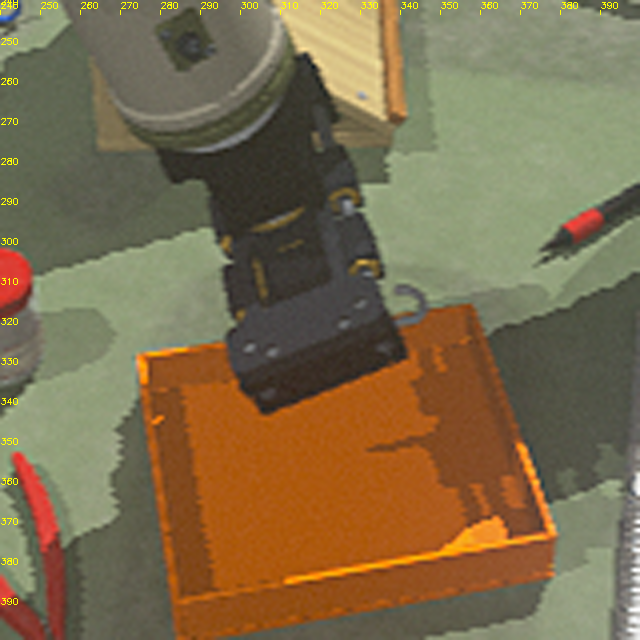

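View pics/ct10.png

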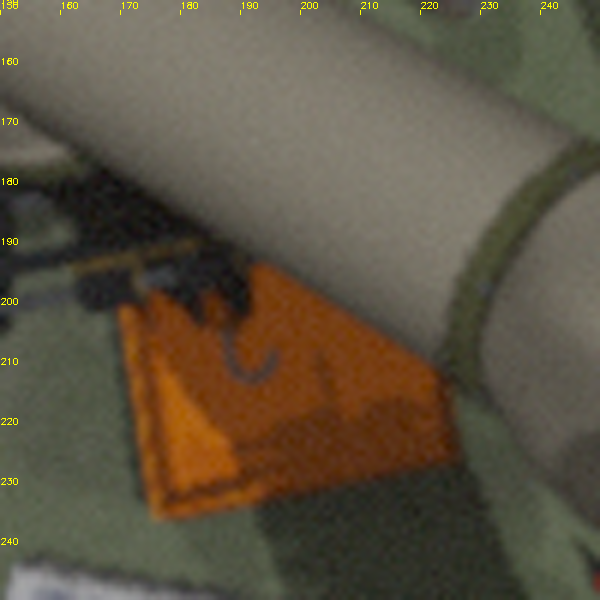

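Emit:
{"api": "arm_command", "payload": {
  "targets": [
    [255,30,-10,0,0,0,0],
    [255,60,-21,0,0,0,0],
    [255,80,-28,0.5,0,0,0],
    [255,90,-31,0.5,0,0,0],
    [255,94,-33,0.5,0,0,0],
    [255,94,-33,0.5,0,0,0]
  ]
}}

```text
time: 12.1
ee_pos: [0.4488, 0.333, 0.0148]
eef_rot: [-0.469, 0.529, 0.619, 0.341]
ft_force: [-0.6, 1.0, -1.7]
width: 0.012
```

```bash
python3 - <<'E'
from plan import *
s=camera("side");where(); st=read_state(); print(st['ee_pos'])
crop(s,240,240,160,160,4,"cs11.png")
rot=flatR(.227); g=np.array([.4555,.3339,.004+.026])+rot.apply([.019,0,0])
print(delta(g,rot))
E
```

```text
grasp svn mm [ 38.  375.4 -19.2] yaw 8.5 t 12.15 F [ 0.52 -0.57 -0.12] w 11.6 q [ 0.05  0.9  -1.03  1.5   0.54  1.43  0.75]
[0.449 0.333 0.015]
(array([ 2.819, -1.108, -0.809]), array([-0.006,  0.002,  0.007]))
```

View pics/cs11.png

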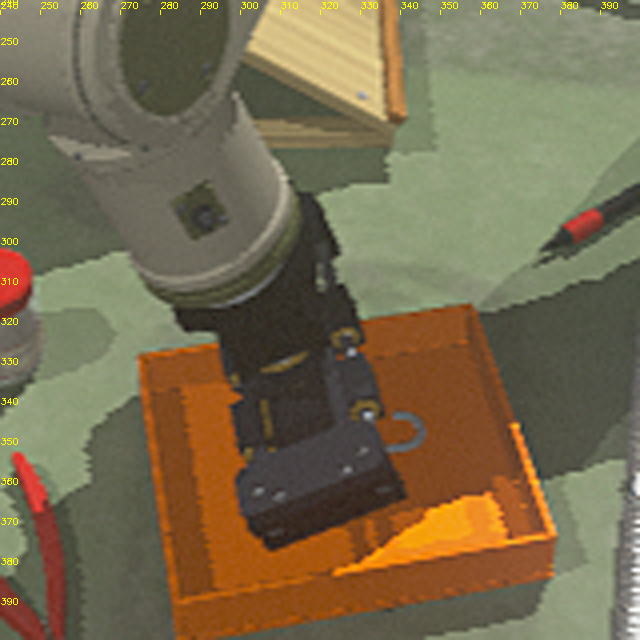

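Emit:
{"api": "arm_command", "payload": {
  "targets": [
    [255,2,-0.5,0,0,0,0],
    [220,2,-0.5,0,0,0,0],
    [180,2,-0.5,0,0,0,0],
    [140,2,-0.5,0,0,0,0],
    [140,2,-0.5,0,0,0,0],
    [140,-20,-0.5,0,0,0,0],
    [140,-60,0,0,0,0,0],
    [140,-100,0,0,0,0,0],
    [140,-140,0,0,0,0,0],
    [140,-140,0,0,0,0,0]
  ]
}}

```text
time: 13.15
ee_pos: [0.4966, 0.345, 0.151]
eef_rot: [-0.469, 0.527, 0.619, 0.344]
ft_force: [-0.0, -0.1, -0.7]
width: 0.0392
```

```bash
python3 - <<'E'
from plan import *
t=camera("top");s=camera("side");where(); st=read_state(); print(st['ee_pos'])
crop(s,240,180,160,220,3,"cs12.png"); crop(t,150,120,200,120,4,"ct12.png")
E
```

```text
grasp svn mm [151.  383.9  61.9] yaw 8.6 t 13.25 F [ 0.16  0.63 -0.62] w 39.3 q [ 0.01  0.83 -1.07  1.27  0.48  1.68  0.8 ]
[0.495 0.343 0.146]
```

View pics/cs12.png

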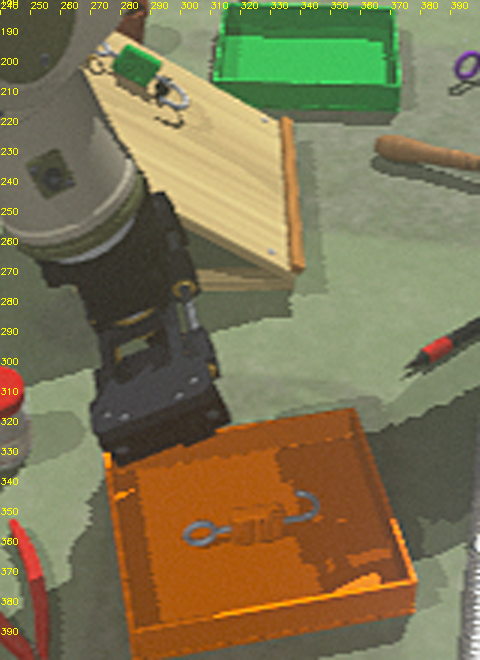

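View pics/ct12.png

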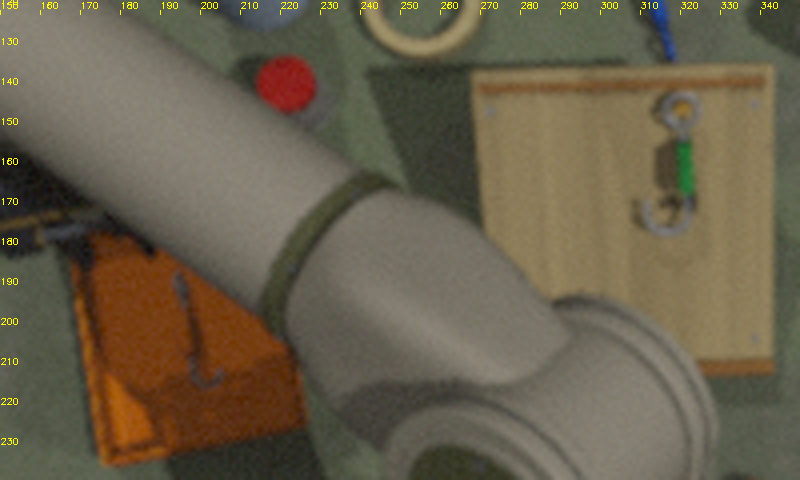

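```bash
python3 - <<'E'
from plan import *
st=read_state(); q0=st['joint_positions']
su,vu=p[3]+DS,p[4]
for flip in (0,1):
  for tilt in (35,25,15):
    rot=tiltR(p,0,np.radians(tilt),flip); pos=tcp(su,vu,.025,rot)
    a=IK(pos,rot,q0,.02,.0); b=IK(pos+nW*.06,rot,a[0],.02,0)
    print(flip,tilt,a[0],round(a[1]*1e3,2),"mar",np.minimum(a[0]-LO,HI-a[0]).min().round(2),"lift",b[0],round(b[1]*1e3,2),np.minimum(b[0]-LO,HI-b[0]).min().round(2))
    nt=rot.inv().apply(nW); xt=rot.inv().apply(sW)
    for k in range(4):
        psi=-.0235+k*np.pi/2; fr=flatR(psi,nt,xt); yax=np.array([-np.sin(psi),np.cos(psi),0])
        pos2=np.array([.4102,-.3106,.030])-.014*yax+fr.apply([.019,0,0])
        c=IK(pos2,fr,b[0],.02,0); print("    psi",k*90,c[0],round(c[1]*1e3,2),np.minimum(c[0]-LO,HI-c[0]).min().round(2))
E
```

```text
0 35 [ 1.591  0.1   -1.47   2.155 -0.026  0.375  1.784] 0.07 mar 0.0 lift [ 1.232 -0.233 -0.971  2.181 -0.65   0.577  2.285] 0.01 0.24
    psi 0 [ 0.986  0.38  -0.464  1.919  0.215  0.891  1.963] 0.0 0.5
    psi 90 [ 1.534  0.989 -1.47   1.966  1.196  1.339  2.6  ] 24.82 0.0
    psi 180 [0.473 0.262 0.034 2.42  2.59  0.06  2.6  ] 65.3 0.0
    psi 270 [ 0.834  0.32  -0.292  1.976  0.119  0.862  0.455] 0.01 0.44
0 25 [ 1.438  0.345 -1.47   2.017  0.49   0.69   1.342] 0.02 mar 0.0 lift [ 1.298 -0.107 -1.103  2.039 -0.278  0.739  1.953] 0.01 0.37
    psi 0 [ 1.03   0.511 -0.612  1.791  0.4    1.12   1.793] 0.0 0.63
    psi 90 [ 1.516  0.954 -1.47   2.006  1.273  1.356  2.6  ] 13.7 0.0
    psi 180 [ 0.882  0.239 -0.341  2.42   2.641  0.06   2.6  ] 49.15 0.0
    psi 270 [ 1.059  0.42  -0.46   1.878  0.046  0.984  0.574] 0.0 0.54
0 15 [ 1.283  0.556 -1.47   1.873  0.682  1.016  1.201] 0.01 mar 0.0 lift [ 1.457  0.237 -1.47   1.892  0.267  0.974  1.509] 0.01 0.0
    psi 0 [ 1.17   0.752 -0.928  1.655  0.675  1.431  1.587] 0.0 0.54
    psi 90 [ 1.491  0.936 -1.47   2.038  1.353  1.395  2.6  ]
[... 706 characters left out ...]
i 0 [0.107 0.317 0.41  2.42  2.584 0.06  2.6  ] 74.76 0.0
    psi 90 [-0.349  0.357  0.844  2.42   4.41   0.06   2.264] 50.46 0.0
    psi 180 [-1.108  1.545  1.34   2.42   4.41   0.845  2.6  ] 109.74 0.0
    psi 270 [ 1.591  1.008 -1.47   1.967  1.107  1.324  2.6  ] 38.23 0.0
1 15 [-0.099  0.017  0.123  2.4    2.168  0.06   2.6  ] 53.78 mar 0.0 lift [ 0.737 -0.081 -0.713  2.42   2.141  0.06   2.6  ] 69.3 0.0
    psi 0 [-0.09   0.394  0.583  2.42   2.564  0.06   2.6  ] 88.88 0.0
    psi 90 [-0.607  0.498  1.053  2.42   4.41   0.06   2.178] 44.36 0.0
    psi 180 [-1.102  1.439  1.34   2.42   4.41   0.748  2.6  ] 100.04 0.0
    psi 270 [ 1.599  1.074 -1.47   1.902  1.024  1.351  2.6  ] 47.6 0.0
```

```bash
cat >> plan.py <<'E'
su,vu=p[3]+DS,p[4]; T22=np.radians(22); RU=tiltR(p,0,T22)
UG=tcp(su,vu,.025,RU)
E
python3 - <<'E'
from plan import *
st=read_state(); e=st['ee_pos']; r=R.from_quat(st['eef_rot'])
w1=e+np.array([-.03,-.02,.17]); print("up",w1,delta(w1,r)); q=simpath(w1,r,3)
pre=UG+nW*.08; print("pre",pre,UG,delta(pre,RU,(w1,r))); q=simpath(pre,RU,8,(w1,r),q)
E
```

```text
up [0.465 0.323 0.316] (array([-148.908,   88.654,  -12.919]), array([0., 0., 0.]))
[ 0.03  0.77 -1.1   1.24  0.44  1.75  0.8 ] err 0.0 0.0 mar 0.31
[ 0.04  0.71 -1.13  1.2   0.4   1.84  0.8 ] err 0.0 0.0 mar 0.22
[ 0.04  0.67 -1.15  1.14  0.37  1.93  0.8 ] err 0.0 0.0 mar 0.13
pre [ 0.532 -0.084  0.205] [ 0.578 -0.082  0.139] (array([ 113.075,  -15.65 , -411.999]), array([ 0.186,  0.004, -0.723]))
[ 0.22  0.57 -1.18  1.29  0.37  1.81  0.86] err 0.0 0.0 mar 0.25
[ 0.4   0.47 -1.22  1.43  0.36  1.68  0.95] err 0.0 0.0 mar 0.25
[ 0.6   0.37 -1.27  1.55  0.33  1.55  1.05] err 0.0 0.0 mar 0.2
[ 0.82  0.25 -1.31  1.66  0.27  1.4   1.18] err 0.0 0.0 mar 0.16
[ 1.    0.09 -1.28  1.76  0.13  1.24  1.37] err 0.0 0.0 mar 0.19
[ 1.08 -0.04 -1.16  1.86 -0.03  1.1   1.58] err 0.0 0.0 mar 0.31
[ 1.11 -0.1  -1.05  1.94 -0.14  0.97  1.75] err 0.0 0.0 mar 0.4
[ 1.15 -0.11 -0.96  2.   -0.23  0.84  1.91] err 0.0 0.0 mar 0.39
```

Emit:
{"api": "arm_command", "payload": {
  "targets": [
    [120,-45,27,-4,0,0,0],
    [120,-90,53,-8,0,0,0],
    [120,-130,77,-11,0,0,0],
    [120,-130,77,-11,0,0,0]
  ]
}}

```text
time: 13.65
ee_pos: [0.4679, 0.3272, 0.2994]
eef_rot: [-0.47, 0.527, 0.619, 0.343]
ft_force: [1.0, 0.9, -0.0]
width: 0.046
```

```bash
python3 - <<'E'
from plan import *
where(); st=read_state();print(st['ee_pos'])
pre=UG+nW*.08; d=delta(pre,RU); print(d); d=np.concatenate(d)
for i in range(1,11): print([120]+[round(float(x)) for x in d[:3]*i/10]+[round(float(x),2) for x in d[3:]*i/10])
E
```

```text
grasp svn mm [216.3 368.7 202.9] yaw 8.5 t 13.65 F [ 0.99  0.85 -0.03] w 46.0 q [ 0.04  0.68 -1.15  1.16  0.38  1.89  0.8 ]
[0.468 0.327 0.299]
(array([  97.702,   -4.958, -415.106]), array([ 0.187,  0.007, -0.72 ]))
[120, 10, 0, -42, 0.02, 0.0, -0.07]
[120, 20, -1, -83, 0.04, 0.0, -0.14]
[120, 29, -1, -125, 0.06, 0.0, -0.22]
[120, 39, -2, -166, 0.07, 0.0, -0.29]
[120, 49, -2, -208, 0.09, 0.0, -0.36]
[120, 59, -3, -249, 0.11, 0.0, -0.43]
[120, 68, -3, -291, 0.13, 0.0, -0.5]
[120, 78, -4, -332, 0.15, 0.01, -0.58]
[120, 88, -4, -374, 0.17, 0.01, -0.65]
[120, 98, -5, -415, 0.19, 0.01, -0.72]
```

Emit:
{"api": "arm_command", "payload": {
  "targets": [
    [120,5,0,-42,0.02,0,-0.07],
    [120,10,-1,-83,0.04,0,-0.14],
    [120,15,-1,-125,0.06,0,-0.22],
    [120,20,-2,-166,0.07,0,-0.29],
    [120,30,-2,-208,0.09,0,-0.36],
    [120,40,-3,-249,0.11,0,-0.43],
    [120,50,-3,-291,0.13,0,-0.5],
    [120,65,-4,-332,0.15,0.01,-0.58],
    [120,80,-4,-374,0.17,0.01,-0.65],
    [120,98,-5,-415,0.19,0.01,-0.72]
  ]
}}

```text
time: 14.65
ee_pos: [0.5239, -0.0276, 0.22]
eef_rot: [0.595, -0.388, -0.402, -0.578]
ft_force: [2.2, 1.6, -2.3]
width: 0.046
```

```bash
python3 - <<'E'
from plan import *
where(); st=read_state();print(st['ee_pos'],st['joint_vel'].round(2))
pre=UG+nW*.08; d=delta(pre,RU); print(d)
E
```

```text
grasp svn mm [194.1  11.  121.2] yaw -0.1 t 14.65 F [ 2.18  1.65 -2.25] w 46.0 q [ 1.24 -0.26 -1.1   2.01 -0.36  0.89  1.89]
[ 0.524 -0.028  0.22 ] [-0.81 -0.76  2.04  1.3  -1.33 -1.75  1.55]
(array([ 17.396,  -0.252, -55.977]), array([-0.005, -0.013,  0.002]))
```

Emit:
{"api": "arm_command", "payload": {
  "targets": [
    [120,5,0,-28,0,-0.01,0],
    [120,17,0,-56,0,-0.01,0],
    [120,17,0,-56,0,-0.01,0],
    [120,17,0,-56,0,-0.01,0]
  ]
}}

```text
time: 15.05
ee_pos: [0.5308, -0.0805, 0.2032]
eef_rot: [0.591, -0.385, -0.409, -0.579]
ft_force: [-0.5, 1.2, -0.0]
width: 0.0457
```

```bash
python3 - <<'E'
from plan import *
t=camera("top");s=camera("side");where(); st=read_state()
pre=UG+nW*.08; print(delta(pre,RU),delta(UG,RU))
crop(s,255,150,80,80,8,"cs13.png");crop(t,280,120,70,80,8,"ct13.png")
e=st['ee_pos'];r=R.from_quat(st['eef_rot'])
for y in (-.0095,.0095): print(proj("side",e+r.apply([0,y,.023]))+.5)
E
```

```text
grasp svn mm [189.7 -41.2 105. ] yaw -0.1 t 15.15 F [-0.03 -0.34  0.06] w 45.9 q [ 1.29 -0.13 -1.09  2.   -0.27  0.85  1.94]
(array([-0.158, -0.789, -4.305]), array([-0.001,  0.003, -0.005])) (array([ 77.706, -19.15 ,  -4.552]), array([-0.001,  0.003, -0.005]))
[[296.583 188.962]]
[[303.203 191.14 ]]
```

View pics/cs13.png

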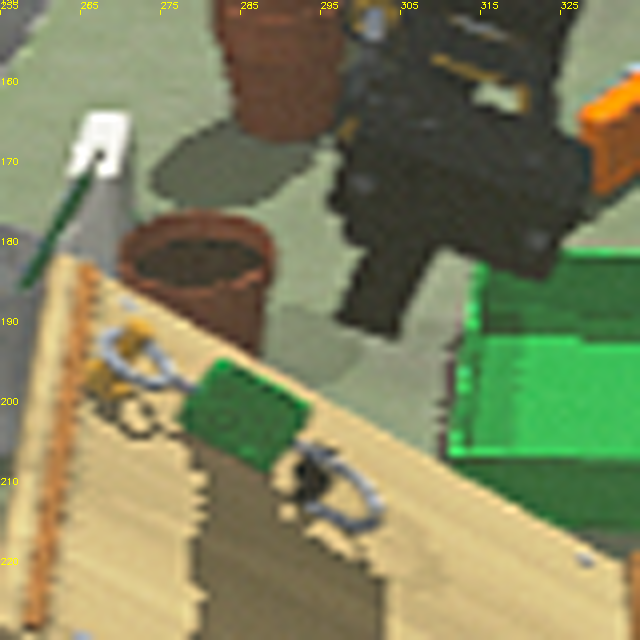

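View pics/ct13.png

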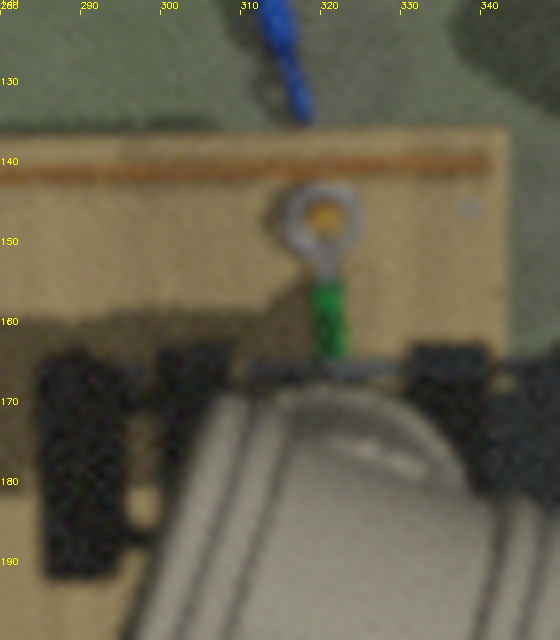

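Emit:
{"api": "arm_command", "payload": {
  "targets": [
    [120,10,-2,-3,0,0,0],
    [120,30,-7,-4,0,0,0],
    [120,50,-12,-4,0,0,0],
    [120,65,-16,-4,0,0,0],
    [120,74,-18,-4,0,0,0],
    [120,77,-19,-4,0,0,0],
    [120,77,-19,-4,0,0,0]
  ]
}}

```text
time: 15.85
ee_pos: [0.5781, -0.0814, 0.1402]
eef_rot: [0.592, -0.384, -0.409, -0.578]
ft_force: [1.2, -0.5, -0.7]
width: 0.0461
```

```bash
python3 - <<'E'
from plan import *
t=camera("top");s=camera("side");where()
print(delta(UG,RU))
crop(s,255,160,80,70,8,"cs14.png");crop(t,280,120,70,80,8,"ct14.png")
E
```

```text
grasp svn mm [191.3 -45.8  26.4] yaw -0.1 t 15.95 F [ 0.44 -0.15  0.46] w 46.0 q [ 1.17  0.2  -1.14  1.98  0.21  0.71  1.55]
(array([1.581, 0.504, 0.284]), array([-0.001,  0.002, -0.004]))
```

View pics/cs14.png

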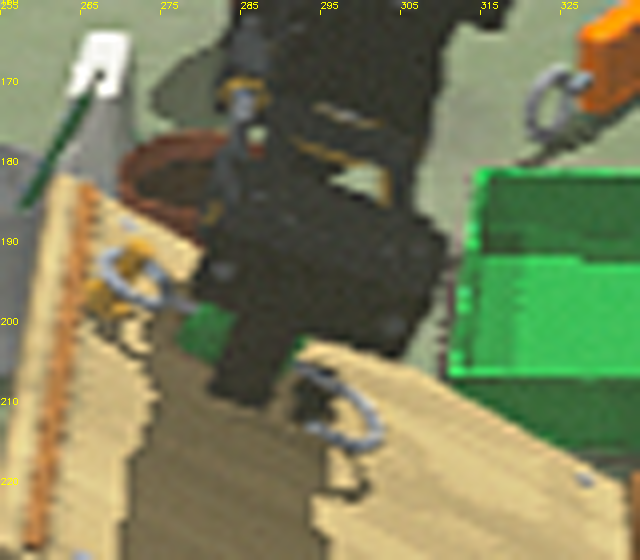

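Emit:
{"api": "arm_command", "payload": {
  "targets": [
    [180,0,0,0,0,0,0],
    [255,0,0,0,0,0,0],
    [255,0,0,0,0,0,0],
    [255,0,0,0,0,0,0],
    [255,0,0,0,0,0,0],
    [255,-5,1,0,0,0,0],
    [255,-10,2,0,0,0,0],
    [255,-20,5,0,0,0,0],
    [255,-30,7,0,0,0,0],
    [255,-30,7,0,0,0,0]
  ],
  "newtons": 20
}}

```text
time: 16.95
ee_pos: [0.5604, -0.0837, 0.1664]
eef_rot: [0.593, -0.385, -0.408, -0.578]
ft_force: [-0.1, 0.3, -0.1]
width: 0.012
```

```bash
python3 - <<'E'
from plan import *
t=camera("top");s=camera("side");where()
crop(s,255,160,80,70,8,"cs15.png");crop(t,280,120,70,80,8,"ct15.png")
E
```

```text
grasp svn mm [190.9 -46.9  56.9] yaw -0.1 t 17.05 F [ 0.28  0.13 -0.76] w 11.7 q [ 1.3   0.09 -1.21  1.98  0.05  0.75  1.68]
```

View pics/cs15.png

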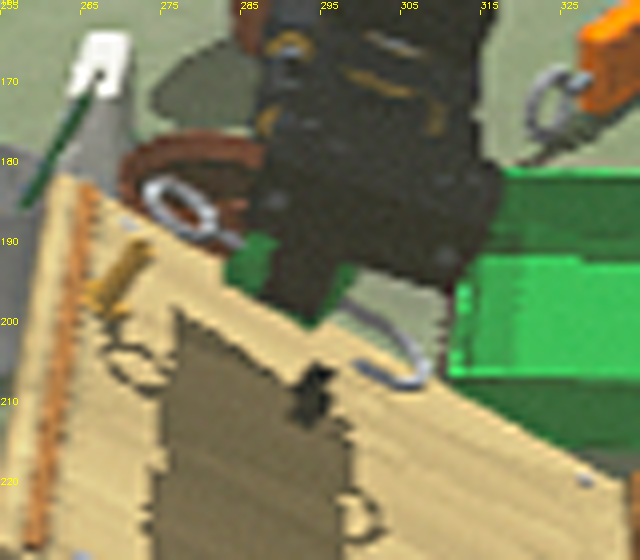

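```bash
cat >> plan.py <<'E'
nt2=RU.inv().apply(nW); xt2=RU.inv().apply(sW); PSI=-.0235
FR=flatR(PSI,nt2,xt2)
GP=np.array([.4102,-.3106,.004+.026])-.014*np.array([-np.sin(PSI),np.cos(PSI),0])+FR.apply([.019,0,0])
E
python3 - <<'E'
from plan import *
st=read_state(); e=st['ee_pos'];r=R.from_quat(st['eef_rot'])
w1=e+nW*.06+np.array([0,0,.04]); print(w1,delta(w1,r)); q=simpath(w1,r,3)
w2=GP+[0,0,.12]; print(w2,GP,delta(w2,FR,(w1,r))); q=simpath(w2,FR,6,(w1,r),q); simpath(GP,FR,2,(w2,FR),q)
E
```

```text
[ 0.526 -0.085  0.255] (array([-95.555,  -1.112,   0.072]), array([0., 0., 0.]))
[ 1.32 -0.03 -1.16  1.97 -0.14  0.81  1.83] err 0.0 0.0 mar 0.31
[ 1.3  -0.13 -1.08  1.96 -0.27  0.89  1.94] err 0.0 0.0 mar 0.37
[ 1.27 -0.21 -1.    1.94 -0.34  0.97  2.  ] err 0.0 0.0 mar 0.29
[ 0.406 -0.324  0.131] [ 0.406 -0.324  0.011] (array([  66.062,  165.659, -234.726]), array([0.062, 0.006, 0.607]))
[ 1.3  -0.1  -1.02  1.9  -0.2   1.03  1.95] err 0.0 0.0 mar 0.4
[ 1.29  0.02 -1.    1.86 -0.05  1.1   1.89] err 0.0 0.0 mar 0.47
[ 1.26  0.13 -0.96  1.82  0.09  1.17  1.85] err 0.0 0.0 mar 0.51
[ 1.22  0.24 -0.91  1.77  0.2   1.25  1.82] err 0.0 0.0 mar 0.56
[ 1.18  0.34 -0.85  1.72  0.3   1.33  1.81] err 0.0 0.0 mar 0.62
[ 1.15  0.43 -0.79  1.66  0.39  1.41  1.81] err 0.0 0.0 mar 0.65
[ 1.13  0.5  -0.77  1.71  0.44  1.31  1.77] err 0.0 0.0 mar 0.7
[ 1.1   0.58 -0.73  1.75  0.49  1.21  1.72] err 0.0 0.0 mar 0.67
```

Emit:
{"api": "arm_command", "payload": {
  "targets": [
    [255,-35,0,0,0,0,0],
    [255,-70,-1,0,0,0,0],
    [255,-96,-1,0,0,0,0],
    [255,-85,27,-39,0.01,0,0.1],
    [255,-74,54,-78,0.02,0,0.2],
    [255,-63,82,-118,0.03,0,0.3],
    [255,-52,110,-157,0.04,0,0.4],
    [255,-41,137,-196,0.05,0,0.5],
    [255,-30,165,-235,0.06,0.01,0.61],
    [255,-30,165,-235,0.06,0.01,0.61]
  ]
}}

```text
time: 18.05
ee_pos: [0.4033, -0.327, 0.1264]
eef_rot: [-0.43, 0.561, 0.551, 0.444]
ft_force: [0.1, 1.0, 0.1]
width: 0.0121
```

```bash
python3 - <<'E'
from plan import *
t=camera("top");s=camera("side");where()
print(delta(GP+[0,0,.002],FR))
crop(s,280,120,120,110,6,"cs16.png");crop(t,340,150,90,110,6,"ct16.png")
E
```

```text
grasp svn mm [  44.5 -282.1  116. ] yaw -2.9 t 18.15 F [-1.02  0.53 -1.19] w 12.0 q [ 1.3   0.52 -1.01  1.66  0.5   1.46  1.73]
(array([112.246, -27.599,   0.688]), array([ 0.001, -0.   , -0.005]))
```

View pics/cs16.png

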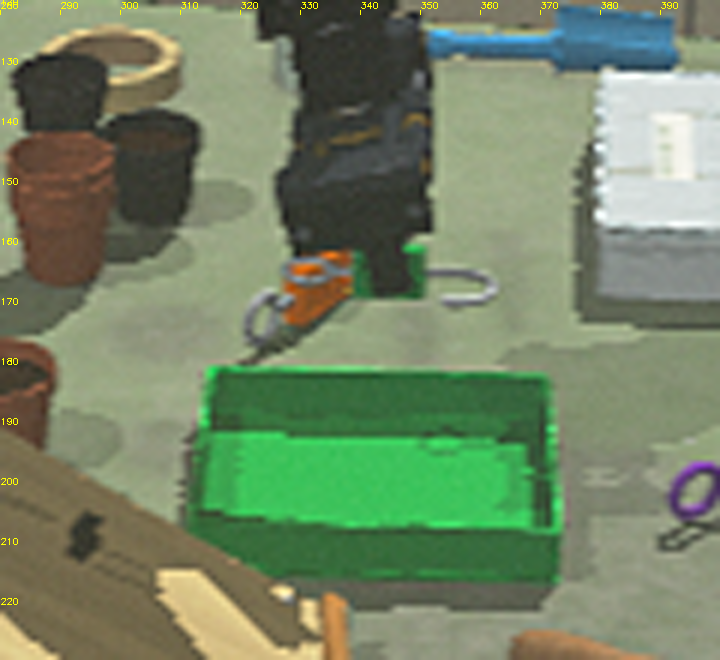

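View pics/ct16.png

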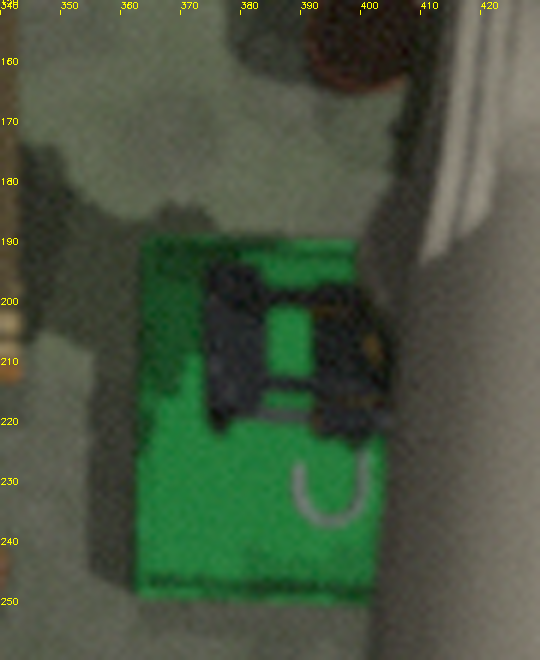

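Emit:
{"api": "arm_command", "payload": {
  "targets": [
    [255,30,-7,0,0,0,0],
    [255,60,-15,0,0,0,0],
    [255,90,-22,0.5,0,0,0],
    [255,105,-26,0.5,0,0,0],
    [255,111,-27,0.5,0,0,0],
    [255,111,-27,0.5,0,0,0]
  ]
}}

```text
time: 18.75
ee_pos: [0.4068, -0.3238, 0.0179]
eef_rot: [-0.435, 0.559, 0.549, 0.444]
ft_force: [-0.3, 0.8, -0.1]
width: 0.0119
```

```bash
python3 - <<'E'
from plan import *
t=camera("top");s=camera("side");where()
print(delta(GP,FR))
crop(s,280,120,120,110,6,"cs17.png");crop(t,340,150,90,110,6,"ct17.png")
E
```

```text
grasp svn mm [ -16.6 -281.3   24.1] yaw -2.7 t 18.85 F [ 0.04  0.12 -0.28] w 11.5 q [ 1.23  0.66 -0.93  1.74  0.62  1.28  1.64]
(array([ 7.364, -0.05 , -0.107]), array([ 0.002, -0.004, -0.001]))
```

View pics/cs17.png

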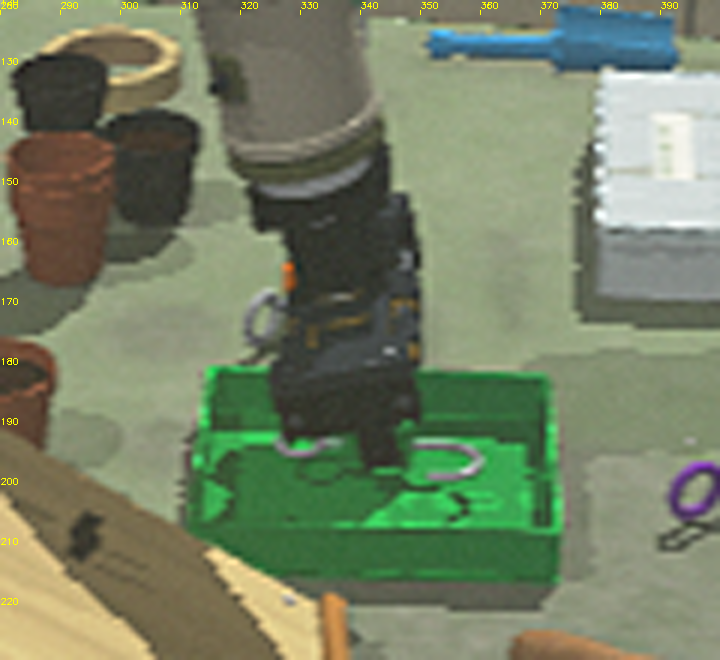

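View pics/ct17.png

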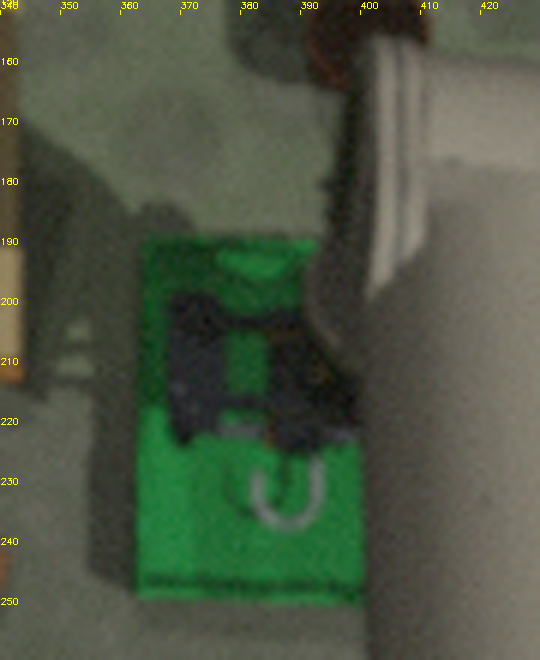

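Emit:
{"api": "arm_command", "payload": {
  "targets": [
    [255,3,0,0,0,0,0],
    [255,6,0,0,0,0,0],
    [255,6,0,0,0,0,0],
    [220,6,0,0,0,0,0],
    [180,6,0,0,0,0,0],
    [140,6,0,0,0,0,0],
    [140,6,0,0,0,0,0],
    [140,-20,0,0,0,0,0],
    [140,-60,0,0,0,0,0],
    [140,-100,0,0,0,0,0]
  ]
}}

```text
time: 19.85
ee_pos: [0.4288, -0.324, 0.1154]
eef_rot: [-0.434, 0.559, 0.549, 0.444]
ft_force: [-0.3, -0.2, -0.6]
width: 0.0384
```

Emit:
{"api": "arm_command", "payload": {
  "targets": [
    [140,-40,0,0,0,0,0],
    [140,-80,40,0,0,0,0],
    [140,-100,80,0,0,0,0],
    [140,-100,80,0,0,0,0],
    [140,-100,80,0,0,0,0]
  ]
}}

```text
time: 20.35
ee_pos: [0.3735, -0.3236, 0.2307]
eef_rot: [-0.434, 0.56, 0.548, 0.445]
ft_force: [0.4, -0.8, -0.2]
width: 0.039
```

```bash
python3 - <<'E'
from plan import *
t=camera("top");s=camera("side");where(); print(read_state()['ee_pos'])
crop(s,280,120,120,110,6,"cs18.png");cv2.imwrite("pics/t18.png",t[:,:,::-1]);cv2.imwrite("pics/s18.png",s[:,:,::-1])
E
```

```text
grasp svn mm [  77.2 -278.3  215.5] yaw -2.7 t 20.45 F [ 0.46 -0.2  -1.1 ] w 39.2 q [ 1.41  0.36 -1.08  1.6   0.39  1.59  1.84]
[ 0.374 -0.323  0.229]
```

View pics/cs18.png

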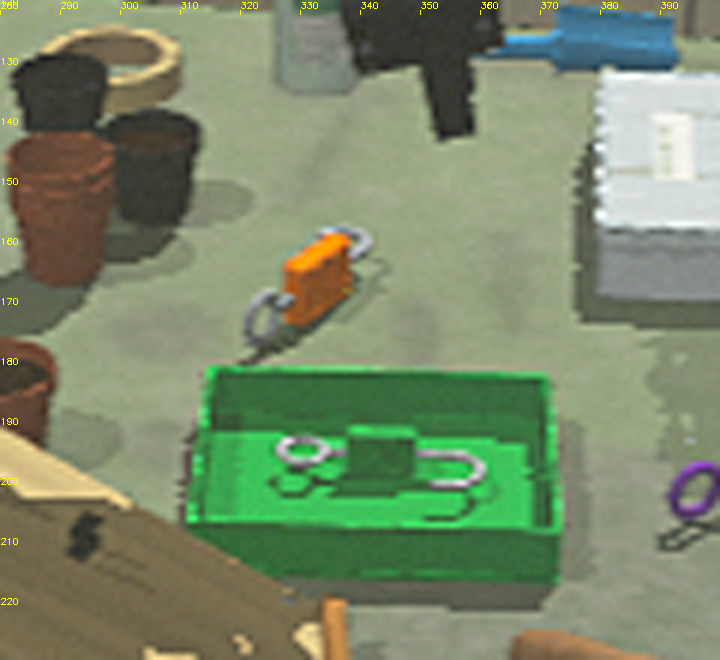

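View pics/t18.png

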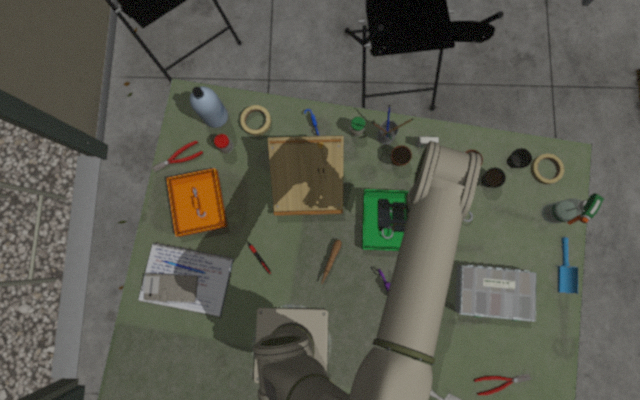

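View pics/s18.png

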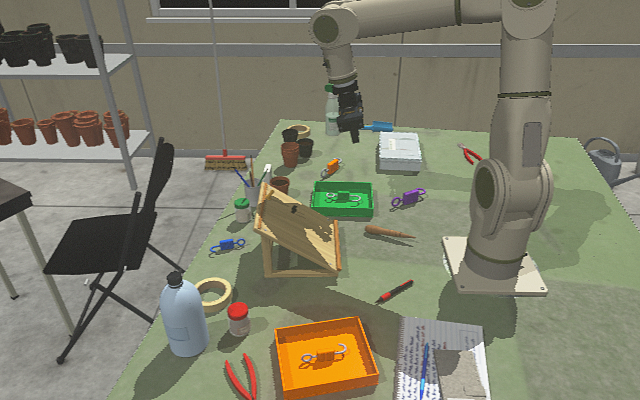

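```bash
python3 - <<'E'
from h import *
a=cv2.imread("pics/top0.png",0);b=cv2.imread("pics/t18.png",0);sa=cv2.imread("pics/side0.png",0);sb=cv2.imread("pics/s18.png",0)
for nm,A,B,(x,y,w,h) in (("jarG top",a,b,(348,114,22,24)),("jarR top",a,b,(211,131,20,20)),("pot top",a,b,(388,144,24,22)),("jarG side",sa,sb,(232,195,20,28)),("jarR side",sa,sb,(225,300,28,38)),("pot side",sa,sb,(270,175,20,12))):
    d,_=cv2.phaseCorrelate(np.float32(A[y:y+h,x:x+w]),np.float32(B[y:y+h,x:x+w])); print(nm,np.round(d,2))
close_job()
E
```

```text
jarG top [ 0.07 -0.06]
jarR top [-0.03 -0.05]
pot top [0.01 0.31]
jarG side [-0.05  0.08]
jarR side [ 0.   -0.03]
pot side [ 0.18 -0.02]
the job is handed in; nothing more can be done
```

I did the job in the order asked and handed it in at about 20.5 s of the 67 s allowed. I gripped the lower (orange) hanger, lifted it about 5 mm up-slope, swung it 90° clockwise about the crook and slid it 32 mm past the tip. Then I put it in the orange tray. The upper (green) hanger stayed on its peg throughout. I then lifted it straight out off the peg and put it in the green tray.

**Last checks:**
- **Hangers:** the final pictures show each hanger lying wholly inside its own tray.
- **Robot:** the gripper is empty and well clear of everything. Wrist-force readings stayed within about 4 N whenever I read them.
- **Bystanders:** both jars have shifted less than 0.1 px. The pot reads up to 0.3 px, under about 1 mm, which may be shadow; its wrist view from above was partly shaded. I take all three as unmoved.

**Disagreements:**
- **Camera offset:** the side camera showed the fingers about 0.8 px (2 mm) off where the arm said they were. I corrected the grasps for this.
- **First approach:** coming in square to the board ran two joints almost to the ends of their range. I gripped with the tool nearer vertical instead, and no joint passed its range in any reading.

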